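Put the rinsed load weights back in their storage nests

ROBOT

A 7-joint arm with a two-finger parallel gripper is mounted at the origin on a cart in front of the work surface, level with it; the furniture and walls round the work are solid. World frame = base frame: x ahead of the robot, y to its left, z up, the work surface at z = 0. Lengths are in m, angles in rad, forces in N, time in s.
With the tool pointing down it reaches from about 0.35 to 0.9 m from the base axis. Payload 8.1 kg.
Tool frame: the origin (TCP) lies midway between the tips of the shut fingers; the grasp point (between the pads) lies 19 mm behind it; x points along the fingers, z is the direction in which the jaws open and shut, and the axes are right-handed (so a half turn about x gives the same grasp; the last joint's range is limited). The gripper opens to 92 mm and grips with 3 to 60 N. Pads are 19 mm wide; open, the fingers measure 130 mm over their backs; the gripper's body (75 mm by 190 mm) begins 47 mm behind the grasp point.
Start: joints at [-1.262, 0.434, 0.025, 1.573, -0.012, 1.134, -0.075], TCP at [0.25, 0.573, 0.227] pointing down, gripper open.
Joint ranges: [-2.62, 2.62], [-0.44, 2.09], [-1.27, 1.32], [0.08, 2.57], [-1.32, 4.46], [0.12, 2], [-2.74, 2.74]. Speed limits (rad/s): [2.22, 2.22, 3.01, 3.01, 3.14, 3.14, 3.14].

INTERFACE

Orientations are given as a rotation vector (axis times angle).
In Python, from cell import arm gives the robot as it stands. The module is installed in compiled form; this text tells all that it offers.
- The arm moves only by the tool move_arm, never from a script. Its argument "steps" is text: rows parted by semicolons, each of 5 numbers parted by spaces: the shift along the tool's x, y, z in m, then the turn about the tool's x in rad, then the closure in counts, from 0 (fully open) to 255 (shut). A call has 1 to 10 rows; each row is the pose to reach, as a shift and turn from the pose commanded when the call began, along the tool's axes at that moment; what a row does not reach only later rows make up. A row lasts 1/12 s, in which the tool goes at most 41.7 mm and 7.16 degrees, less where a joint would pass 70% of its speed; a pose out of reach is approached as far as the arm can. A call with a gripper value outside its range is refused whole. The fingers move at their own pace and stop on an object; "squeeze" is the grip in N (left out, the last holds). Time passes only in rows, so rows that repeat a pose let the fingers close. It gives the time, the measured TCP pose, the force and the opening at its end, in the units of the state.
- arm.observe(): the state, without advancing time (a new reading comes with each control period).
- arm.get_image(name): name is "side" or "top"; returns a dict with "img" (420x560x3 uint8, blue, green, red), "z_map" (420x560 float32, m along the optical axis (not along the pixel's ray), 0 where there is no reading), "vfov" (degrees; the focal length in pixels is half the picture's height over the tangent of half this angle, whatever the lens; pixels are square), "cx", "cy" (the principal point, pixels), "k1" (the pictures are not rectified: a ray, as slopes to the right and down, at radius r is drawn at 1 + k1 r^2 times it, then the intrinsics apply), "extrinsics" (4x4, takes a point from camera to world coordinates). Camera axes: x right, y up, looking along -z (the intrinsics and any distortion apply to the point x, -y, -z); pixel columns grow to the right and rows downward; lengths in m; the calibration is good to about 2 mm. A picture is of the moment at which its call begins.
- arm.sign_off(): hands the job in, once; it reports no verdict.
The state is a dict: "clock": time; "joints": joint angles; "dq": joint speeds; "joint_efforts": joint torques, N m; "position": TCP position; "ee_rot": TCP orientation; "force": force on the tool from outside, world axes, zero at the start; "ft_torque": the same for the moment, N m; "width": opening from 0.0 (shut) to 1.0 (fully open).
Only numpy, scipy, OpenCV 4.12 (cv2) and the standard library are available. Lean on these libraries where they do the work, as an engineer would, in place of code of your own. Each camera call takes 0.05 s, during which the arm holds its last target.

TASK

The lapping machine's four steel knob weights have been rinsed and stand in a mixed row in the drip rack. Move them one by one to the storage rail beside it, each into the white nest whose well is bored for its size, so that all four stand upright with their undersides fully down in their own wells. Do not tip a weight over, and leave the dropper bottle and the loupe standing where they are.

Things in the scene. Friction and masses are not known exactly. Their poses are not given: they have to be found in the camera images.
- weight_s_mid (a point): Smallest of four loose round steel weights (smooth, grip firmly), upright in a straight row 61 mm apart in the drip rack, in 4 mm deep recesses. Body 22 mm across, 28 mm tall; neck 10 mm across, 12 mm long; knob 16 mm across, 18 mm tall; 58 mm in all, about 0.09 kg. Point: on its axis half-way up, 29 mm above the underside, 20 mm below the knob's middle. z is up its axis.
- weight_m_mid (a point): Second smallest of four loose round steel weights (smooth, grip firmly), upright in a straight row 61 mm apart in the drip rack, in 4 mm deep recesses. Body 30 mm across, 30 mm tall; neck 10 mm across, 12 mm long; knob 19 mm across, 18 mm tall; 60 mm in all, about 0.17 kg. Point: on its axis half-way up, 30 mm above the underside, 21 mm below the knob's middle. z is up its axis.
- weight_l_mid (a point): Second largest of four loose round steel weights (smooth, grip firmly), upright in a straight row 61 mm apart in the drip rack, in 4 mm deep recesses. Body 38 mm across, 32 mm tall; neck 10 mm across, 12 mm long; knob 22 mm across, 18 mm tall; 62 mm in all, about 0.29 kg. Point: on its axis half-way up, 31 mm above the underside, 22 mm below the knob's middle. z is up its axis.
- weight_xl_mid (a point): Largest of four loose round steel weights (smooth, grip firmly), upright in a straight row 61 mm apart in the drip rack, in 4 mm deep recesses. Body 46 mm across, 34 mm tall; neck 10 mm across, 12 mm long; knob 25 mm across, 18 mm tall; 64 mm in all, about 0.42 kg. Point: on its axis half-way up, 32 mm above the underside, 23 mm below the knob's middle. z is up its axis.
- nest_s_floor (a point): Centre of the well floor of the nest for the smallest weight: one of four fixed white plastic blocks, 60 x 60 mm, side by side 61 mm apart in the aluminium storage rail; its round well is 28.5 mm wide (34.5 mm at the bevelled mouth) and 12 mm deep with a thin black disc on its floor, so its mouth is 12 mm above the point and the 22 mm weight has about 3 mm play all round. z is up; the row of nests runs along the nest's own y axis.
- nest_m_floor (a point): Centre of the well floor of the nest for the second smallest weight: one of four fixed white plastic blocks, 60 x 60 mm, side by side 61 mm apart in the aluminium storage rail; its round well is 36.5 mm wide (42.5 mm at the bevelled mouth) and 12 mm deep with a thin black disc on its floor, so its mouth is 12 mm above the point and the 30 mm weight has about 3 mm play all round. z is up; the row of nests runs along the nest's own y axis.
- nest_l_floor (a point): Centre of the well floor of the nest for the second largest weight: one of four fixed white plastic blocks, 60 x 60 mm, side by side 61 mm apart in the aluminium storage rail; its round well is 44.5 mm wide (50.5 mm at the bevelled mouth) and 12 mm deep with a thin black disc on its floor, so its mouth is 12 mm above the point and the 38 mm weight has about 3 mm play all round. z is up; the row of nests runs along the nest's own y axis.
- nest_xl_floor (a point): Centre of the well floor of the nest for the largest weight: one of four fixed white plastic blocks, 60 x 60 mm, side by side 61 mm apart in the aluminium storage rail; its round well is 52.5 mm wide (58.5 mm at the bevelled mouth) and 12 mm deep with a thin black disc on its floor, so its mouth is 12 mm above the point and the 46 mm weight has about 3 mm play all round. z is up; the row of nests runs along the nest's own y axis.
- dropper_mid (a point): Bystander: small brown dropper bottle with a white top, 30 mm across, 92 mm tall, standing loose right of the racks; the point is half-way up, z up. (Left of the racks stands the lapping machine, about 0.37 m tall.)
- eye_loupe_mid (a point): Bystander: small black standing loupe, 40 mm across, 40 mm tall, standing loose; the point is half-way up, z up.

How it is judged:
By the outcome, as a careful person would: the job done as asked, in the order asked, and still so for the second after the job is handed in, with the robot touching nothing.
It also fails if it takes over 88 s, if anything falls off the work surface, if the arm or the gripper's body presses on something with over 40 N, if the wrist force passes 120 N, or if a joint passes its speed limit or range.

## Working session

There is one attempt and no reset: what is moved stays moved. The work goes in short steps, Python scripts to look and compute and a tool call to move; the robot and the scene stay as the last step left them, time stands still between calls to the robot, and variables do not carry over. Pictures are saved under pics/ and viewed, and the job is handed in when it is done.

Besides the shell and the picture viewer there is one more tool, called as name(argument=value, ...) on one line, values as JSON. move_arm: Moves the arm, as the interface text tells. Its arguments: {"type":"object","properties":{"steps":{"type":"string"},"squeeze":{"type":"number"}},"required":["steps"]}

```bash
ls; mkdir -p pics
python3 - <<'E'
from cell import arm
import cv2,numpy as np
o=arm.observe()
for k,v in o.items(): print(k,np.round(v,4))
for n in("side","top"):
    d=arm.get_image(n); cv2.imwrite(f"pics/{n}0.png",d["img"]); np.savez(f"{n}0.npz",**d)
    print(n,d["vfov"],d["cx"],d["cy"],d["k1"]);print(np.round(d["extrinsics"],4))
E
```

```text
pics
clock 0.0
joints [-1.2616  0.4352  0.0249  1.5741 -0.0116  1.134  -0.0751]
dq [ 0.0004  0.0008  0.0004  0.0002  0.0006 -0.0011  0.0003]
joint_efforts [-8.00000e-04 -6.67850e+01  9.84700e-01 -3.14463e+01 -6.05000e-02
  4.29000e-02  2.00000e-04]
position [0.25   0.5723 0.226 ]
ee_rot [-0.9017  1.3776  0.9   ]
force [ 0.4991  0.1325 -0.114 ]
ft_torque [-0.0125  0.0474 -0.0526]
width 1.0027
side 50.56451093249231 275.87618481402717 208.02510406275388 -0.01577563850937129
[[-0.7813  0.3802 -0.495   0.1286]
 [-0.624  -0.462   0.6302  0.1894]
 [ 0.0109  0.8012  0.5982  0.5887]
 [ 0.      0.      0.      1.    ]]
top 55.8699413127586 272.84662513013706 211.78723298921489 -0.06923641686557291
[[-0.0901  0.9714 -0.2197  0.3555]
 [-0.9959 -0.0875  0.0214 -0.3472]
 [ 0.0016  0.2208  0.9753  0.8969]
 [ 0.      0.      0.      1.    ]]
```

View pics/side0.png

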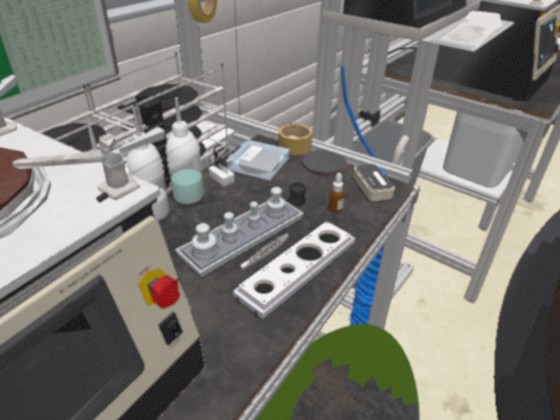

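View pics/top0.png

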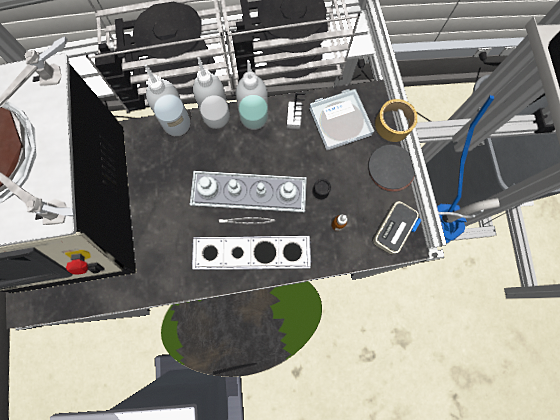

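Both views show the row of four weights (top view, about (206,185), (233,185), (261,187), (288,187)) and the nests (about (210,253), (237,253), (264,252), (292,252)). The loupe is at (321,188) and the dropper at (341,223). Next I'll measure them more closely.

```bash
cat > h.py <<'E'
import numpy as np,cv2
class Cam:
    def __init__(s,d):
        s.d=d;h=d["img"].shape[0];s.f=h/2/np.tan(np.radians(float(d["vfov"]))/2)
        s.K=np.array([[s.f,0,float(d["cx"])],[0,s.f,float(d["cy"])],[0,0,1]]);s.k=np.array([float(d["k1"]),0,0,0]);s.E=np.array(d["extrinsics"])
    def slopes(s,uv): return cv2.undistortPoints(np.array(uv,float).reshape(-1,1,2),s.K,s.k).reshape(-1,2)
    def ray(s,uv):
        p=s.slopes(uv);return np.c_[p[:,0],-p[:,1],-np.ones(len(p))]@s.E[:3,:3].T
    def plane(s,uv,z):
        r=s.ray(uv);c=s.E[:3,3];return c+r*((z-c[2])/r[:,2])[:,None]
    def depth_pts(s):
        z=s.d["z_map"];h,w=z.shape;u,v=np.meshgrid(np.arange(w),np.arange(h))
        r=s.ray(np.stack([u,v],-1).reshape(-1,2).astype(float))
        return (s.E[:3,3]+r*z.reshape(-1,1)).reshape(h,w,3)
    def proj(s,P):
        p=(np.atleast_2d(P)-s.E[:3,3])@s.E[:3,:3];q=np.c_[p[:,0],-p[:,1],-p[:,2]]
        return cv2.projectPoints(q,np.zeros(3),np.zeros(3),s.K,s.k)[0].reshape(-1,2)
def load(n): return Cam(dict(np.load(n+".npz")))
def snap(n,name):
    from cell import arm
    d=arm.get_image(n);np.savez(name+".npz",**d);return Cam(d)
E
python3 - <<'E'
from h import *
t=load("top0");s=load("side0")
a=t.d["img"][165:275,180:350];cv2.imwrite("pics/topz.png",cv2.resize(a,None,fx=4.6,fy=4.6,interpolation=cv2.INTER_CUBIC))
b=s.d["img"][165:315,170:360];cv2.imwrite("pics/sidez.png",cv2.resize(b,None,fx=4,fy=4,interpolation=cv2.INTER_CUBIC))
P=t.depth_pts();Q=s.depth_pts()
for uv in [(206,183),(233,185),(261,187),(288,187),(210,253),(237,253),(264,252),(292,252),(223,262),(321,185),(341,216),(250,230),(195,207)]: print(uv,np.round(P[uv[1],uv[0]],4))
for uv in [(203,231),(229,217),(254,205),(277,191),(263,287),(287,268),(309,254),(331,238)]: print("s",uv,np.round(Q[uv[1],uv[0]],4))
E
```

```text
(206, 183) [ 0.6175 -0.2266  0.0747]
(233, 185) [ 0.6091 -0.2844  0.0701]
(261, 187) [ 0.599  -0.3447  0.0703]
(288, 187) [ 0.5922 -0.4027  0.0756]
(210, 253) [ 0.4727 -0.2181  0.0146]
(237, 253) [ 0.4672 -0.2784  0.0161]
(264, 252) [ 0.4642 -0.3386  0.0151]
(292, 252) [ 0.4586 -0.4009  0.0147]
(223, 262) [ 0.4486 -0.2475  0.0289]
(321, 185) [ 0.6018 -0.4805  0.0353]
(341, 216) [ 0.5161 -0.5064  0.0872]
(250, 230) [ 0.5196 -0.3107 -0.0008]
(195, 207) [ 0.5852 -0.187   0.    ]
s (203, 231) [ 0.6124 -0.2147  0.0745]
s (229, 217) [ 0.6077 -0.2774  0.0711]
s (254, 205) [ 0.5999 -0.3405  0.0671]
s (277, 191) [ 0.5892 -0.3999  0.0738]
s (263, 287) [ 0.4771 -0.221   0.015 ]
s (287, 268) [ 0.4754 -0.2876  0.0115]
s (309, 254) [ 0.4653 -0.3433  0.0125]
s (331, 238) [ 0.4582 -0.4092  0.0127]
```

Run:
```python
from h import *
for n in("top0","side0"):
    c=load(n);P=c.depth_pts()
    x,y,z=P[...,0],P[...,1],P[...,2]
    reg=(x>.3)&(x<.75)&(abs(y)<.8)&(c.d["z_map"]>0)
    tb=reg&(abs(z)<.01)
    print(n,"table z med",np.median(z[tb]))
    # tall knob blobs
    for lo in(.05,):
        m=(reg&(z>lo)&(z<.12)).astype(np.uint8)
        k,l,st,ce=cv2.connectedComponentsWithStats(m)
        for i in range(1,k):
            if st[i,4]>15: print(st[i],np.round(ce[i],1),"xyz",np.round(np.median(P[l==i],0),4),"zmax",round(z[l==i].max(),4), "ext",np.round(np.ptp(P[l==i],axis=0),3))
```

```text
top0 table z med -0.00012206091887895232
[   0  127  131  165 2169] [105.7 222.4] xyz [ 0.534  -0.0354  0.089 ] zmax 0.12 ext [0.327 0.287 0.07 ]
[200 176  11  12 103] [204.6 181.6] xyz [ 0.6216 -0.2237  0.0751] zmax 0.0791 ext [0.022 0.021 0.021]
[228 179   9  10  70] [232.3 183.2] xyz [ 0.6131 -0.2829  0.0709] zmax 0.0746 ext [0.017 0.017 0.019]
[283 181  11  12  88] [287.9 186.5] xyz [ 0.5942 -0.4028  0.0734] zmax 0.0767 ext [0.021 0.021 0.018]
[257 182   7   9  49] [260.  185.8] xyz [ 0.6017 -0.3427  0.069 ] zmax 0.0725 ext [0.017 0.014 0.019]
[336 214  11  12  86] [341.2 219.1] xyz [ 0.5113 -0.5081  0.0705] zmax 0.0951 ext [0.021 0.019 0.045]
side0 table z med 0.0002205271090173211
[333 174   9  20 133] [337.2 184.3] xyz [ 0.5102 -0.504   0.0693] zmax 0.0927 ext [0.019 0.017 0.043]
[271 188  10  13 108] [275.5 193.5] xyz [ 0.5905 -0.3974  0.0701] zmax 0.0758 ext [0.02  0.021 0.025]
[250 202   8  11  74] [253.4 206.9] xyz [ 0.5994 -0.3372  0.0653] zmax 0.0719 ext [0.013 0.018 0.022]
[224 213  10  13 105] [228.4 218.5] xyz [ 0.6097 -0.2773  0.0673] zmax 0.0735 ext [0.018 0.019 0.023]
[195 224  15  16 174] [202.2 231. ] xyz [ 0.6169 -0.2161  0.0732] zmax 0.0773 ext [0.022 0.025 0.027]
[  95  319  108  101 3587] [156.  376.2] xyz [0.4388 0.0304 0.0935] zmax 0.12 ext [0.02  0.165 0.07 ]
```

View pics/topz.png

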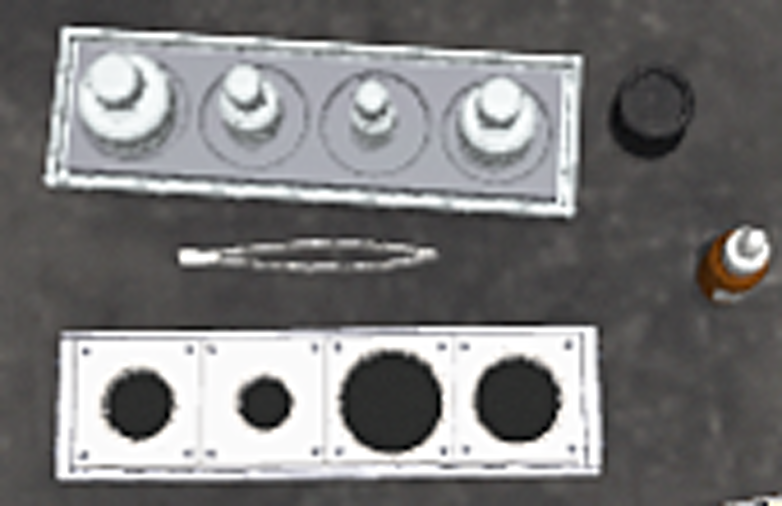

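View pics/sidez.png

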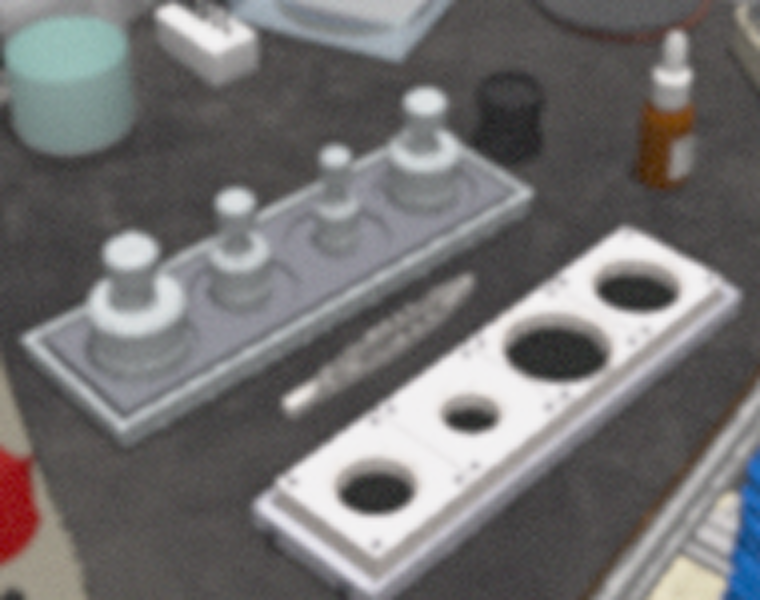

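Rack order, left to right: XL, M, S, L. Nest order, left to right: M, S, XL, L. Next I'll measure their positions precisely in both views.

```bash
cat > meas.py <<'E'
from h import *
W=[("XL",.0755),("M",.0713),("S",.0693),("L",.0733)]
def run(tn,sn):
    for n in(tn,sn):
        c=load(n);P=c.depth_pts();x,y,z=P[...,0],P[...,1],P[...,2]
        reg=(x>.55)&(x<.66)&(y<-.17)&(y>-.45)&(c.d["z_map"]>0)
        k,l,st,ce=cv2.connectedComponentsWithStats((reg&(z>.05)&(z<.1)).astype(np.uint8))
        r=[]
        for i in range(1,k):
            if st[i,4]<15: continue
            zz=z[l==i];top=np.percentile(zz,80)
            sel=(l==i)&(z>top-.004)
            v,u=np.nonzero(sel)
            q=c.plane(np.array([[u.mean(),v.mean()]]),top)[0]
            r.append((q[1],q,sel.sum()))
        for a in sorted(r,key=lambda a:-a[0]): print(n,"knob",np.round(a[1],4),a[2])
        # nests: dark pixels in white plate
        g=cv2.cvtColor(c.d["img"],cv2.COLOR_BGR2GRAY)
        reg2=(x>.41)&(x<.53)&(y<-.17)&(y>-.45)&(z>.003)
        white=(reg2&(g>190)&(z>.02)).astype(np.uint8)
        cs=max(cv2.findContours(white,cv2.RETR_EXTERNAL,cv2.CHAIN_APPROX_NONE)[0],key=cv2.contourArea)
        print(n,"mouth z",np.round(np.median(z[white>0]),4))
        zm=.0285
        hull=cv2.convexHull(cs);pp=c.plane(hull.reshape(-1,2).astype(float),zm)
        (cx,cy),(w,h),an=cv2.minAreaRect(pp[:,:2].astype(np.float32));print(n,"plate",np.round((cx,cy,w,h),4),round(an,2))
        m=np.zeros_like(g);cv2.fillPoly(m,[hull],1)
        dark=(m>0)&(g<110)
        k,l,st,ce=cv2.connectedComponentsWithStats(dark.astype(np.uint8))
        r=[]
        for i in range(1,k):
            if st[i,4]>30:
                cc=cv2.findContours((l==i).astype(np.uint8),cv2.RETR_EXTERNAL,cv2.CHAIN_APPROX_NONE)[0][0]
                pf=c.plane(cc.reshape(-1,2).astype(float),.0165)
                r.append((np.round(c.plane([ce[i]],.0165)[0],4),np.round(np.ptp(pf[:,:2],axis=0),4),np.round(np.median(z[l==i]),4)))
        for a in sorted(r,key=lambda a:-a[0][1]): print(n,"disc",*a)
if __name__=="__main__":
    run("top0","side0")
E
python3 meas.py
```

```text
top0 knob [ 0.6223 -0.2227  0.0766] 79
top0 knob [ 0.6143 -0.2829  0.0725] 54
top0 knob [ 0.6033 -0.3429  0.0706] 36
top0 knob [ 0.5953 -0.4033  0.075 ] 71
top0 mouth z 0.0259
top0 plate [ 0.4665 -0.3096  0.2402  0.0597] 84.96
top0 disc [ 0.4732 -0.218   0.0165] [0.0317 0.0316] 0.0143
top0 disc [ 0.4689 -0.2791  0.0165] [0.0231 0.0248] 0.0149
top0 disc [ 0.4642 -0.34    0.0165] [0.048  0.0476] 0.0145
top0 disc [ 0.4593 -0.4009  0.0165] [0.0393 0.0409] 0.0146
side0 knob [ 0.6189 -0.218   0.0755] 101
side0 knob [ 0.6112 -0.2787  0.0711] 54
side0 knob [ 0.6003 -0.3383  0.0694] 35
side0 knob [ 0.5922 -0.3988  0.0733] 56
side0 mouth z 0.0261
side0 plate [ 0.4644 -0.3053  0.2417  0.0609] 85.56
side0 disc [ 0.4745 -0.2197  0.0165] [0.0265 0.0268] 0.0155
side0 disc [ 0.4698 -0.2811  0.0165] [0.0188 0.0165] 0.0138
side0 disc [ 0.4649 -0.3418  0.0165] [0.0425 0.04  ] 0.0142
side0 disc [ 0.4602 -0.4036  0.0165] [0.0345 0.0292] 0.0142
```

Run:
```python
from h import *
from scipy.spatial.transform import Rotation as R
from cell import arm
o=arm.observe();print(np.round(R.from_rotvec(o["ee_rot"]).as_matrix(),3))
t=load("top0");s=load("side0")
A=np.concatenate([c.depth_pts()[c.d["z_map"]>0] for c in(t,s)])
# max height grid
xs=np.arange(-.1,1.1,.1);ys=np.arange(.9,-1.0,-.1)
print("rows x, cols y",np.round(ys,1))
for x in xs:
    row=[]
    for y in ys:
        m=(abs(A[:,0]-x)<.05)&(abs(A[:,1]-y)<.05)
        row.append("%6.2f"%np.percentile(A[m,2],98) if m.sum()>3 else "   -- ")
    print("%.1f"%x,*row)
m=(A[:,2]>.15)&(A[:,2]<.5)&(A[:,0]<.75)&(A[:,1]>-.3)
print(np.percentile(A[m],[0,1,50,99,100],axis=0))
```

```text
[[-0.    -0.916  0.4  ]
 [-0.001  0.4    0.916]
 [-1.    -0.    -0.001]]
rows x, cols y [ 0.9  0.8  0.7  0.6  0.5  0.4  0.3  0.2  0.1  0.  -0.1 -0.2 -0.3 -0.4
 -0.5 -0.6 -0.7 -0.8 -0.9]
-0.1  -0.90  -0.95  -0.95  -0.95  -0.95  -0.95    --     --     --     --   -0.69  -0.85  -0.95  -0.95  -0.95  -0.95  -0.94  -0.95  -0.95
0.0  -0.89  -0.95  -0.95  -0.95  -0.95  -0.95  -0.95  -0.95    --     --   -0.34  -0.85  -0.95  -0.95  -0.95  -0.94  -0.95  -0.95  -0.94
0.1  -0.89  -0.95  -0.95  -0.95  -0.95  -0.95  -0.95  -0.00   0.53   0.00   0.00   0.00  -0.95  -0.94  -0.95  -0.94  -0.94  -0.94  -0.95
0.2  -0.89  -0.95  -0.95  -0.95  -0.95  -0.95  -0.95  -0.85  -0.00   0.00  -0.01  -0.28  -0.28  -0.27  -0.95  -0.95  -0.95  -0.95  -0.95
0.3  -0.88  -0.95  -0.95  -0.95  -0.95  -0.95  -0.00   0.00    --   -0.26  -0.27  -0.27  -0.27  -0.25  -0.24  -0.95  -0.95  -0.94  -0.94
0.4  -0.88    --     --     --     --     --    0.00   0.20   0.19   0.22   0.00   0.03   0.03   0.03   0.00   0.03   0.01  -0.03   0.27
0.5  -0.88    --     --     --     --     --     --    0.26   0.32   0.37   0.37   0.03   0
[... 363 characters left out ...]
-     --     --    0.31   0.37   0.36   0.23   0.20   0.16   0.05   0.05   0.05  -0.08   0.33
0.9    --     --     --     --     --     --     --     --   -0.02   0.22   0.22   0.22   0.22   0.22   0.22   0.35   0.02    --     -- 
1.0    --     --     --     --     --     --    0.08   0.22   0.21   0.19   0.33   0.40   0.28   0.22   0.36   0.34   0.02    --     -- 
1.1    --     --     --     --     --     --    0.08  -0.03  -0.03  -0.03    --    0.40   0.39   0.37   0.22   0.21   0.31    --     -- 
[[ 0.12154772 -0.08009663  0.15000162]
 [ 0.43957562 -0.0496553   0.15319246]
 [ 0.48527122  0.03250694  0.28131775]
 [ 0.74342704  0.16524978  0.36486434]
 [ 0.74998686  0.18234049  0.49960917]]
```

move_arm(steps="-0.22 0 0 0 0;-0.22 0 0 0 0;-0.22 0 0 0 0;-0.22 0 0 0 0;-0.22 0 0 0 0;-0.22 0 0 0 0;-0.22 -0.1 -0.1 0.2 0;-0.22 -0.1 -0.1 0.2 0;-0.22 -0.1 -0.1 0.2 0;-0.22 -0.1 -0.1 0.3 0")

```text
clock: 0.93
position: [0.3048, 0.4358, 0.4474]
ee_rot: [-0.669, 1.464, 0.666]
force: [1.0, 0.7, 0.3]
width: 1.001
```

```bash
cat > go.py <<'E'
# usage: go.py x y z jawdeg -> tool-frame shift from current measured pose
import sys,numpy as np
from cell import arm
from scipy.spatial.transform import Rotation as R
o=arm.observe();M=R.from_rotvec(o["ee_rot"]).as_matrix()
a=np.degrees(np.arctan2(M[1,2],M[0,2]))
print("t",round(o["clock"],2),"pos",np.round(o["position"],4),"jaw",round(a,2),"F",np.round(o["force"],1),"w",round(o["width"],3),"tilt x",np.round(M[:,0],3))
print("q",np.round(o["joints"],2))
v=[float(i) for i in sys.argv[1:]]
if v: print("shift",np.round(M.T@(np.array(v[:3])-o["position"]),4),"turn",round(float(np.radians(a-v[3])),3))
E
python3 go.py .55 -.2 .45 -8.4
```

```text
t 0.93 pos [0.3048 0.4358 0.4474] jaw 48.98 F [1.  0.7 0.3] w 1.001 tilt x [ 0.002 -0.001 -1.   ]
q [-1.17  0.18  0.13  1.4  -0.02  1.56 -0.18]
shift [-0.0016 -0.6023 -0.3189] turn 1.002
```

move_arm(steps="0 -0.3 -0.16 0.5 0;0 -0.3 -0.16 0.5 0;0 -0.3 -0.16 0.5 0;0 -0.3 -0.16 0.5 0;0 -0.3 -0.16 0.5 0;0 -0.3 -0.16 0.5 0;0 -0.3 -0.16 0.5 0;0 -0.3 -0.16 0.5 0;0 -0.37 -0.2 0.6 0;0 -0.37 -0.2 0.6 0")

```text
clock: 1.77
position: [0.4499, 0.0495, 0.4467]
ee_rot: [-0.198, 1.562, 0.199]
force: [1.3, 1.0, 0.2]
width: 1.001
```

```bash
python3 go.py .61 -.281 .3 -8.4
```

```text
t 1.77 pos [0.4499 0.0495 0.4467] jaw 14.5 F [1.3 1.  0.2] w 1.001 tilt x [ 0.  0. -1.]
q [-0.75  0.01  0.54  1.59 -0.    1.54  0.04]
shift [ 0.1466 -0.3601  0.0722] turn 0.4
```

move_arm(steps="0 -0.36 0.072 0.4 0;0 -0.36 0.072 0.4 0;0 -0.36 0.072 0.4 0;0 -0.36 0.072 0.4 0;0 -0.36 0.072 0.4 0;0 -0.36 0.072 0.4 0;0 -0.36 0.072 0.4 0;0 -0.36 0.072 0.4 0;0 -0.36 0.072 0.4 0;0.04 -0.36 0.072 0.4 0")

```text
clock: 2.6
position: [0.6149, -0.2884, 0.4131]
ee_rot: [0.107, 1.556, -0.125]
force: [0.9, -3.3, 2.2]
width: 0.998
```

```bash
python3 go.py .6137 -.2816 .12 -8.4
python3 - <<'E'
from h import *
for n in("top","side"):
    c=snap(n,n+"1");cv2.imwrite(f"pics/{n}1.png",c.d["img"])
E
```

```text
t 2.6 pos [ 0.6149 -0.2884  0.4131] jaw -8.46 F [ 0.9 -3.3  2.2] w 0.998 tilt x [ 0.01  -0.012 -1.   ]
q [-0.06  0.51  0.78  1.14 -0.35  1.6   0.48]
shift [ 0.293   0.0096 -0.0057] turn -0.001
```

View pics/side1.png

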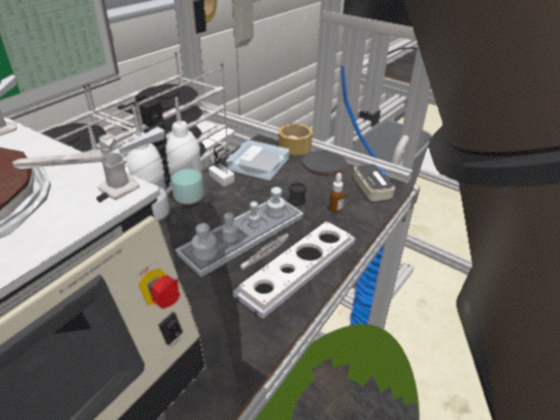

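View pics/top1.png

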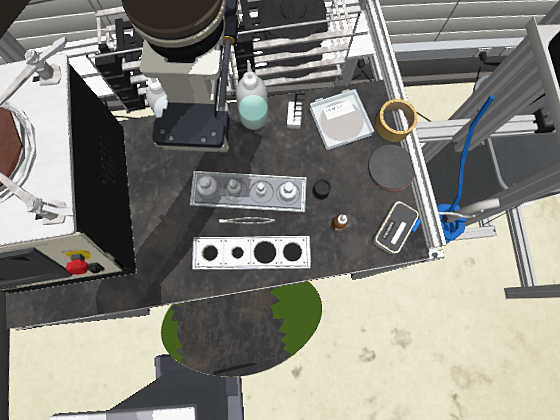

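The weights and nests look undisturbed, and the gripper is above the row (top view about (190,130)). I'm descending over M, second from the left.

move_arm(steps="0.25 0.006 -0.002 0 0;0.25 0.006 -0.002 0 0;0.25 0.006 -0.002 0 0;0.25 0.006 -0.002 0 0;0.25 0.006 -0.002 0 0;0.25 0.006 -0.002 0 0;0.25 0.006 -0.002 0 0;0.25 0.006 -0.002 0 0;0.28 0.006 -0.002 0 0;0.28 0.006 -0.002 0 0")

```text
clock: 3.53
position: [0.6113, -0.2709, 0.1272]
ee_rot: [0.11, 1.568, -0.109]
force: [-1.3, 1.1, -2.2]
width: 0.998
```

```bash
python3 go.py .6137 -.2816 .05 -8.4
python3 - <<'E'
from h import *
for n in("top","side"):
    c=snap(n,n+"2");a=c.d["img"][100:280,130:370];cv2.imwrite(f"pics/{n}2.png",cv2.resize(a,None,fx=3.2,fy=3.2))
E
```

```text
t 3.53 pos [ 0.6113 -0.2709  0.1272] jaw -8.01 F [-1.3  1.1 -2.2] w 0.998 tilt x [ 0.     0.001 -1.   ]
q [-0.07  0.67  0.67  1.61 -0.47  1.03  0.6 ]
shift [ 0.0772 -0.0103  0.0038] turn 0.007
```

View pics/side2.png

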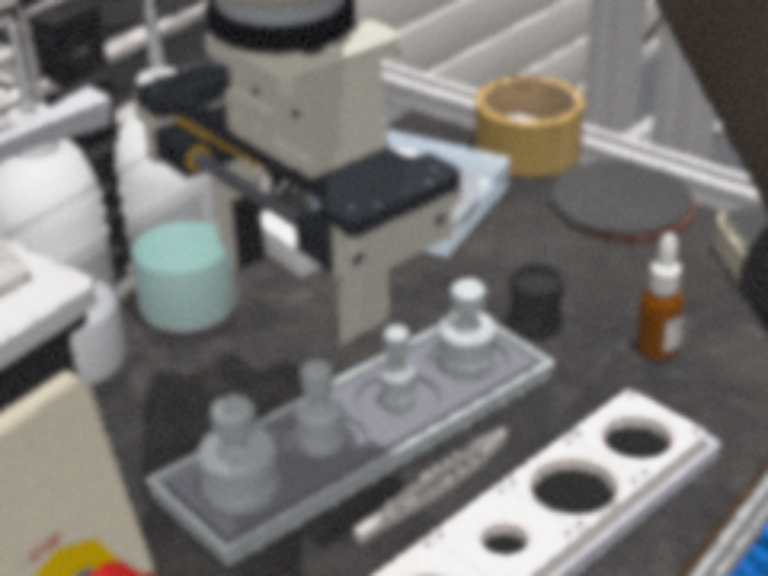

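View pics/top2.png

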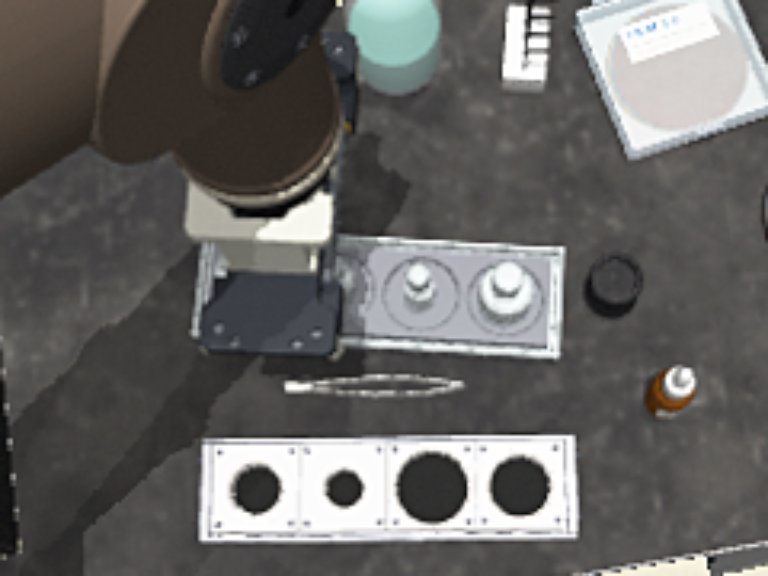

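Run:
```python
from h import *
for n in("side2","top2"):
    c=load(n);P=c.depth_pts();x,y,z=P[...,0],P[...,1],P[...,2]
    for lo,hi in((.115,.135),(.135,.15),(.15,.175)):
        m=(z>lo)&(z<hi)&(x>.5)&(x<.6)&(y<-.2)&(y>-.33)
        if m.sum()>5: print(n,lo,m.sum(),np.round(np.percentile(P[m],[2,50,98],axis=0),4).tolist())
```

```text
side2 0.115 7 [[0.5589, -0.2579, 0.1287], [0.5632, -0.2532, 0.1315], [0.5639, -0.2526, 0.1342]]
side2 0.135 74 [[0.5472, -0.2719, 0.1366], [0.5509, -0.2543, 0.1454], [0.5657, -0.2509, 0.1498]]
side2 0.15 170 [[0.5454, -0.271, 0.1505], [0.5486, -0.2552, 0.162], [0.5643, -0.2503, 0.1742]]
```

move_arm(steps="0 -0.01 0.002 0 0;0 -0.01 0.002 0 0;0.04 -0.01 0.002 0 0;0.06 -0.01 0.002 0 0;0.075 -0.01 0.002 0 0;0.08 -0.01 0.002 0 0;0.08 -0.01 0.002 0 0;0.08 -0.01 0.002 0 0")

```text
clock: 4.3
position: [0.6118, -0.2828, 0.0482]
ee_rot: [0.11, 1.566, -0.112]
force: [0.7, -0.1, -0.0]
width: 0.998
```

```bash
python3 go.py .6133 -.2812 .046 -8.4
```

```text
t 4.3 pos [ 0.6118 -0.2828  0.0482] jaw -8.11 F [ 0.7 -0.1 -0. ] w 0.998 tilt x [ 0.001 -0.001 -1.   ]
q [-0.02  0.76  0.61  1.65 -0.53  0.9   0.66]
shift [0.0022 0.0017 0.0012] turn 0.005
```

move_arm(steps="0.002 0.001 0.001 0 0;0.002 0.001 0.001 0 100;0.002 0.001 0.001 0 160;0.002 0.001 0.001 0 200;0.002 0.001 0.001 0 255;0.002 0.001 0.001 0 255;0.002 0.001 0.001 0 255;0.002 0.001 0.001 0 255;0.002 0.001 0.001 0 255;0.002 0.001 0.001 0 255", squeeze=40)

```text
clock: 5.13
position: [0.6123, -0.281, 0.0447]
ee_rot: [0.111, 1.568, -0.111]
force: [-0.9, -0.4, 0.9]
width: 0.393
```

```bash
python3 go.py .61 -.281 .12 -8.4
```

```text
t 5.13 pos [ 0.6123 -0.281   0.0447] jaw -8.08 F [-0.9 -0.4  0.9] w 0.393 tilt x [ 0.  0. -1.]
q [-0.02  0.76  0.61  1.65 -0.53  0.9   0.66]
shift [-0.0753 -0.0003 -0.0023] turn 0.006
```

move_arm(steps="0 0 0 0 255;0 0 0 0 255;0 0 0 0 255;0 0 0 0 255;0 0 0 0 255;0 0 0 0 255")

```text
clock: 5.63
position: [0.6123, -0.281, 0.0447]
ee_rot: [0.111, 1.568, -0.111]
force: [-0.4, 0.2, -1.1]
width: 0.195
```

```bash
python3 go.py
```

```text
t 5.63 pos [ 0.6123 -0.281   0.0447] jaw -8.08 F [-0.4  0.2 -1.1] w 0.195 tilt x [-0.  0. -1.]
q [-0.02  0.76  0.61  1.65 -0.53  0.9   0.66]
```

move_arm(steps="-0.02 0 0 0 255;-0.05 0 0 0 255;-0.08 0 0 0 255;-0.08 0 0 0 255;-0.08 0 0 0 255")

```text
clock: 6.05
position: [0.6131, -0.2816, 0.1264]
ee_rot: [0.11, 1.565, -0.111]
force: [0.4, -0.2, -2.1]
width: 0.199
```

```bash
python3 go.py
python3 - <<'E'
from h import *
for n in("side",):
    c=snap(n,n+"3");a=c.d["img"][100:280,130:370];cv2.imwrite(f"pics/{n}3.png",cv2.resize(a,None,fx=3.2,fy=3.2))
E
```

```text
t 6.05 pos [ 0.6131 -0.2816  0.1264] jaw -8.09 F [ 0.4 -0.2 -2.1] w 0.199 tilt x [ 0.003 -0.001 -1.   ]
q [-0.06  0.67  0.67  1.59 -0.47  1.04  0.61]
```

View pics/side3.png

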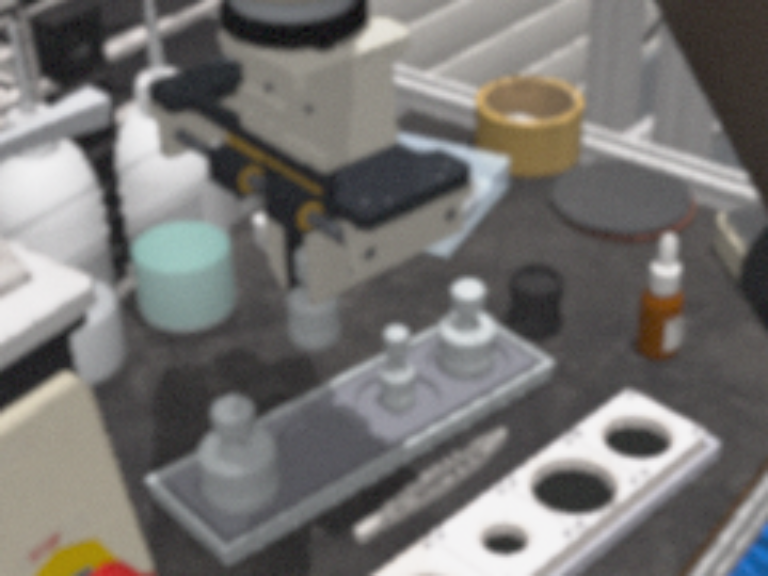

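The M weight hangs upright between the fingers (crop (313,318)) and its recess is empty. Next I'll check where its axis sits relative to the TCP.

```bash
cat > held.py <<'E'
import sys
from h import *
from cell import arm
from scipy.optimize import least_squares
# held.py name radius zlo zhi : fit held body cylinder axis from side view
name,r,h=sys.argv[1],float(sys.argv[2]),float(sys.argv[3])
c=load(name);P=c.depth_pts();p=arm.observe()["position"]
d=np.hypot(P[...,0]-p[0],P[...,1]-p[1])
m=(d<r+.008)&(P[...,2]<p[2]-.006)&(P[...,2]>p[2]-h-.008)&(c.d["z_map"]>0)
q=P[m]
f=least_squares(lambda a:np.hypot(q[:,0]-a[0],q[:,1]-a[1])-r,p[:2],loss="soft_l1",f_scale=.001)
print(m.sum(),"axis",np.round(f.x,4),"minus tcp",np.round(f.x-p[:2],4),"rms",np.sqrt(np.mean(f.fun**2)).round(4),"zrange",np.round(np.percentile(q[:,2],[0,2,98]),4),"tcpz",p[2].round(4))
for lo in np.arange(p[2]-h,p[2]-.006,.008):
    s=q[(q[:,2]>lo)&(q[:,2]<lo+.008)]
    if len(s)>5: print(round(lo,3),len(s),np.round(s.mean(0),4))
E
python3 held.py side3 .015 .03
```

```text
161 axis [ 0.6142 -0.2823] minus tcp [ 0.0019 -0.0015] rms 0.001 zrange [0.0936 0.0951 0.1177] tcpz 0.1248
0.095 53 [ 0.6055 -0.2745  0.0993]
0.103 51 [ 0.6061 -0.2736  0.1068]
0.111 54 [ 0.6054 -0.2741  0.1147]
```

move_arm(steps="0 0.01 -0.03 0 255;0 0.02 -0.06 0 255;0 0.03 -0.1 0 255;0 0.04 -0.13 0 255;0 0.043 -0.145 0 255;0 0.044 -0.148 0 255;0 0.044 -0.148 0 255;0 0.044 -0.148 0 255;0 0.044 -0.148 0 255")

```text
clock: 6.85
position: [0.4731, -0.2171, 0.1245]
ee_rot: [0.11, 1.568, -0.111]
force: [-0.2, -0.2, -1.3]
width: 0.195
```

```bash
python3 go.py .4727 -.2175 .07 -8.1
```

```text
t 6.85 pos [ 0.4731 -0.2171  0.1245] jaw -8.06 F [-0.2 -0.2 -1.3] w 0.195 tilt x [ 0.    -0.001 -1.   ]
q [-0.2   0.45  0.72  1.99 -0.39  0.84  0.6 ]
shift [ 0.0545 -0.0005 -0.0004] turn 0.001
```

move_arm(steps="0.03 0 0 0 255;0.05 0 0 0 255;0.056 0 0 0 255;0.056 0 0 0 255;0.056 0 0 0 255")

```text
clock: 7.27
position: [0.4724, -0.2173, 0.0689]
ee_rot: [0.111, 1.568, -0.112]
force: [-0.2, -0.7, -1.6]
width: 0.191
```

```bash
python3 go.py
python3 - <<'E'
from h import *
for n in("side","top"):
    c=snap(n,n+"4");a=c.d["img"][180:320,150:370];cv2.imwrite(f"pics/{n}4.png",cv2.resize(a,None,fx=3.5,fy=3.5))
E
python3 held.py side4 .015 .03; python3 held.py top4 .015 .03
```

```text
t 7.27 pos [ 0.4724 -0.2173  0.0689] jaw -8.11 F [-0.2 -0.7 -1.6] w 0.191 tilt x [-0.    -0.001 -1.   ]
q [-0.14  0.53  0.65  2.04 -0.48  0.73  0.67]
179 axis [ 0.4737 -0.2189] minus tcp [ 0.0009 -0.0016] rms 0.0008 zrange [0.0374 0.0394 0.0633] tcpz 0.0697
0.04 65 [ 0.467  -0.2099  0.0442]
0.048 47 [ 0.4664 -0.2098  0.052 ]
0.056 61 [ 0.4668 -0.209   0.0599]
2 axis [ 0.475  -0.2182] minus tcp [ 0.0022 -0.0009] rms 0.0 zrange [0.0389 0.039  0.0411] tcpz 0.0697
```

View pics/side4.png

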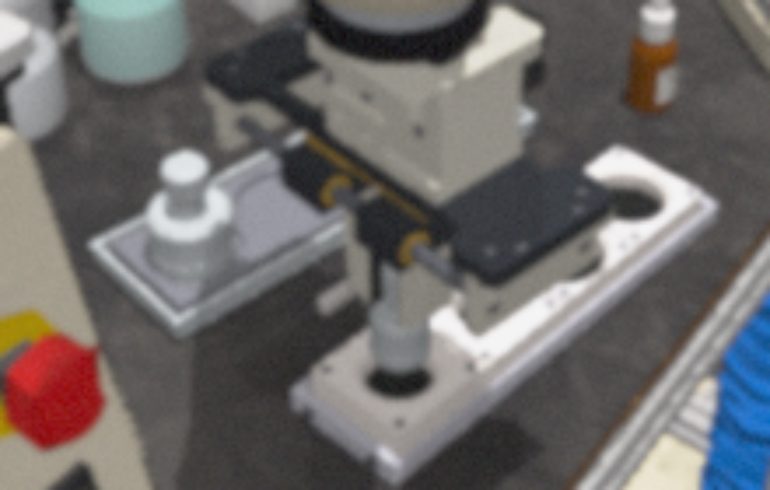

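View pics/top4.png

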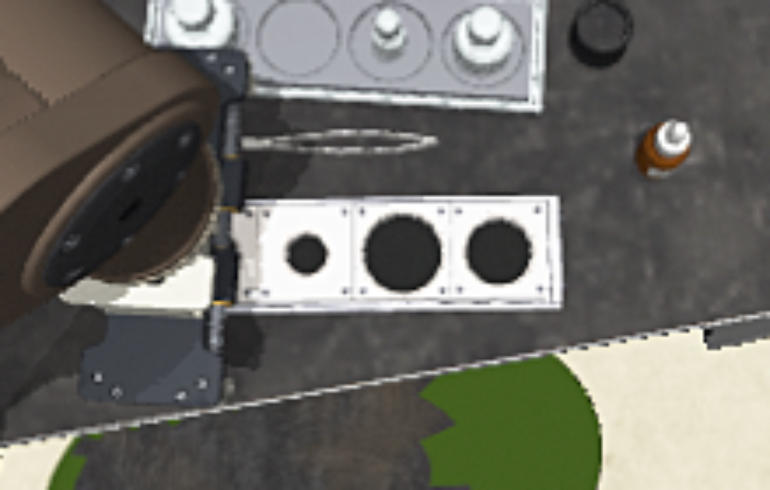

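Run:
```python
from h import *
for n in("top0","side0"):
  c=load(n);P=c.depth_pts();x,y,z=P[...,0],P[...,1],P[...,2]
  g=cv2.cvtColor(c.d["img"],cv2.COLOR_BGR2GRAY)
  reg=(x>.42)&(x<.53)&(y<-.17)&(y>-.45)
  for th in(130,170,210):
    w=(reg&(g>th)).astype(np.uint8)
    k,hi=cv2.findContours(w,cv2.RETR_CCOMP,cv2.CHAIN_APPROX_NONE)
    r=[]
    for i,q in enumerate(k):
        if hi[0][i][3]>=0 and cv2.contourArea(q)>40:
            p=c.plane(q.reshape(-1,2).astype(float),.026)[:,:2]
            (cx,cy),ax,_=cv2.fitEllipse(p.astype(np.float32));r.append((cy,cx,ax[0],ax[1]))
    for a in sorted(r,reverse=True): print(n,th,"x %.4f y %.4f d %.4f %.4f"%(a[1],a[0],a[2],a[3]))
```

```text
top0 130 x 0.4724 y -0.2191 d 0.0356 0.0361
top0 130 x 0.4675 y -0.2797 d 0.0275 0.0279
top0 130 x 0.4631 y -0.3399 d 0.0513 0.0521
top0 130 x 0.4585 y -0.4003 d 0.0431 0.0435
top0 170 x 0.4728 y -0.2189 d 0.0368 0.0374
top0 170 x 0.4678 y -0.2797 d 0.0285 0.0292
top0 170 x 0.4632 y -0.3399 d 0.0521 0.0529
top0 170 x 0.4589 y -0.4004 d 0.0441 0.0444
top0 210 x 0.4727 y -0.2190 d 0.0380 0.0391
top0 210 x 0.4416 y -0.2329 d 0.0123 0.1135
top0 210 x 0.4680 y -0.2792 d 0.0291 0.0302
top0 210 x 0.4635 y -0.3396 d 0.0533 0.0539
top0 210 x 0.4298 y -0.3771 d 0.0070 0.1363
top0 210 x 0.4588 y -0.4003 d 0.0449 0.0468
side0 130 x 0.4691 y -0.2133 d 0.0274 0.0334
side0 130 x 0.4647 y -0.2739 d 0.0201 0.0243
side0 130 x 0.4599 y -0.3342 d 0.0421 0.0491
side0 130 x 0.4551 y -0.3944 d 0.0336 0.0406
side0 170 x 0.4702 y -0.2145 d 0.0340 0.0363
side0 170 x 0.4655 y -0.2754 d 0.0263 0.0277
side0 170 x 0.4611 y -0.3356 d 0.0503 0.0530
side0 170 x 0.4562 y -0.3964 d 0.0412 0.0435
side0 210 x 0.4711 y -0.2153 d 0.0375 0.0392
side0 210 x 0.4663 y -0.2759 d 0.0305 0.0307
side0 210 x 0.4567 y -0.3971 d 0.0458 0.0472
```

move_arm(steps="0 0.001 -0.001 0 255;0 0.001 -0.001 0 255;0.006 0.001 -0.001 0 255;0.012 0.001 -0.001 0 255;0.016 0.001 -0.001 0 255;0.019 0.001 -0.001 0 255;0.019 0.001 -0.001 0 255")

```text
clock: 7.95
position: [0.4706, -0.2153, 0.0489]
ee_rot: [0.111, 1.569, -0.111]
force: [-0.3, -0.1, -1.4]
width: 0.195
```

```bash
python3 go.py
python3 - <<'E'
from h import *
for n in("side",):
    c=snap(n,n+"5");a=c.d["img"][180:320,150:370];cv2.imwrite(f"pics/{n}5.png",cv2.resize(a,None,fx=3.5,fy=3.5))
E
```

```text
t 7.95 pos [ 0.4706 -0.2153  0.0489] jaw -8.09 F [-0.3 -0.1 -1.4] w 0.195 tilt x [-0.001  0.    -1.   ]
q [-0.12  0.56  0.62  2.06 -0.51  0.69  0.69]
```

View pics/side5.png

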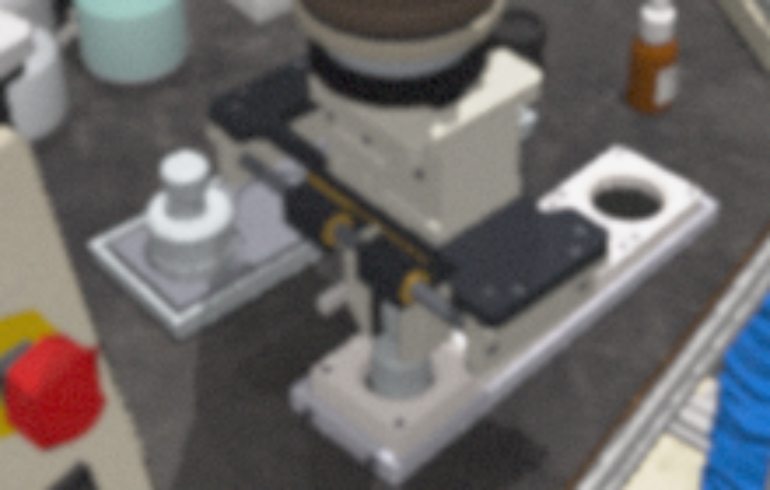

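M is in the well (crop (400,370)) with no side force. I'll lower it the last millimetres.

move_arm(steps="0.001 0 0 0 255;0.002 0 0 0 255;0.002 0 0 0 255;0.002 0 0 0 255")

```text
clock: 8.33
position: [0.4711, -0.2155, 0.0478]
ee_rot: [0.111, 1.568, -0.111]
force: [0.2, 0.7, -1.1]
width: 0.198
```

move_arm(steps="0.001 0 0 0 255;0.002 0 0 0 255;0.002 0 0 0 255")

```text
clock: 8.58
position: [0.4717, -0.2158, 0.0463]
ee_rot: [0.111, 1.567, -0.111]
force: [-0.9, 0.0, 7.9]
width: 0.19
```

move_arm(steps="0 0 0 0 200;0 0 0 0 180;0 0 0 0 150;0 0 0 0 120;0 0 0 0 100;0 0 0 0 100;-0.03 0 0 0 100;-0.06 0 0 0 60;-0.09 0 0 0 0;-0.09 0 0 0 0")

```text
clock: 9.42
position: [0.4734, -0.2172, 0.1403]
ee_rot: [0.11, 1.561, -0.112]
force: [1.5, -1.2, 0.3]
width: 0.773
```

```bash
python3 go.py .6017 -.3408 .12 -8.4
python3 - <<'E'
from h import *
for n in("side",):
    c=snap(n,n+"6");a=c.d["img"][160:320,140:370];cv2.imwrite(f"pics/{n}6.png",cv2.resize(a,None,fx=3.4,fy=3.4))
E
```

```text
t 9.42 pos [ 0.4734 -0.2172  0.1403] jaw -8.13 F [ 1.5 -1.2  0.3] w 0.773 tilt x [ 0.006 -0.002 -1.   ]
q [-0.22  0.43  0.75  1.98 -0.38  0.87  0.58]
shift [ 0.0214 -0.1042  0.1444] turn 0.005
```

View pics/side6.png

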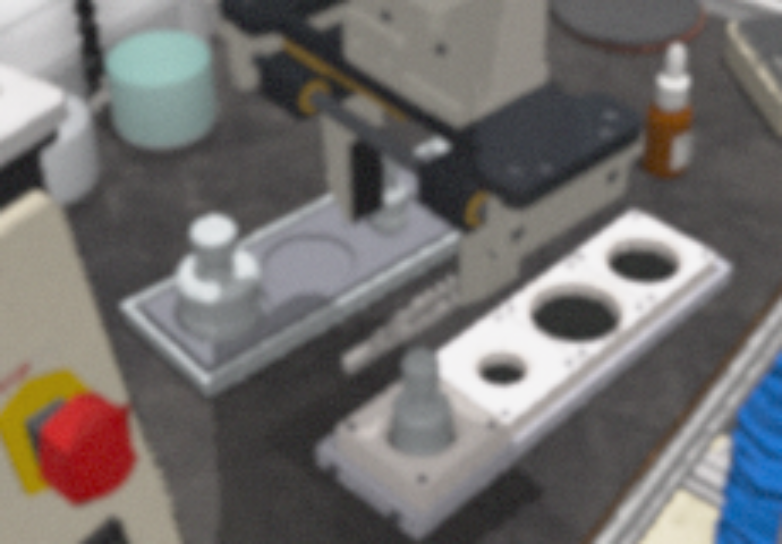

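M stands upright in its nest (crop (420,420)). Next is S, third in the rack.

move_arm(steps="0 -0.107 0.146 0 0;0 -0.107 0.146 0 0;0 -0.107 0.146 0 0;0 -0.107 0.146 0 0;0 -0.107 0.146 0 0;0 -0.107 0.146 0 0;0.02 -0.107 0.146 0 0;0.04 -0.107 0.146 0 0;0.05 -0.107 0.146 0 0;0.05 -0.107 0.146 0 0")

```text
clock: 10.3
position: [0.5986, -0.34, 0.0823]
ee_rot: [0.113, 1.573, -0.108]
force: [-0.6, 1.3, 0.0]
width: 0.999
```

```bash
python3 go.py .6013 -.3421 .043 -8.1
```

```text
t 10.3 pos [ 0.5986 -0.34    0.0823] jaw -8.08 F [-0.6  1.3  0. ] w 0.999 tilt x [-0.005  0.003 -1.   ]
q [ 0.05  0.75  0.65  1.58 -0.51  0.99  0.72]
shift [ 0.0393 -0.0018  0.0031] turn 0.0
```

move_arm(steps="0 0 0 0 0;0.025 0 0 0 0;0.038 0 0 0 0;0.041 0 0 0 0;0.041 0 0 0 0;0.041 0 0 0 0")

```text
clock: 10.8
position: [0.6008, -0.3422, 0.0455]
ee_rot: [0.111, 1.567, -0.111]
force: [-0.0, 0.1, 0.5]
width: 1.0
```

```bash
python3 go.py .6013 -.3421 .043 -8.1;  python3 - <<'E'
from h import *
for n in("side",):
    c=snap(n,n+"7");a=c.d["img"][160:320,140:370];cv2.imwrite(f"pics/{n}7.png",cv2.resize(a,None,fx=3.4,fy=3.4))
E
```

```text
t 10.8 pos [ 0.6008 -0.3422  0.0455] jaw -8.08 F [-0.   0.1  0.5] w 1.0 tilt x [ 0. -0. -1.]
q [ 0.07  0.79  0.62  1.6  -0.54  0.93  0.74]
shift [0.0025 0.0001 0.0004] turn 0.0
```

View pics/side7.png

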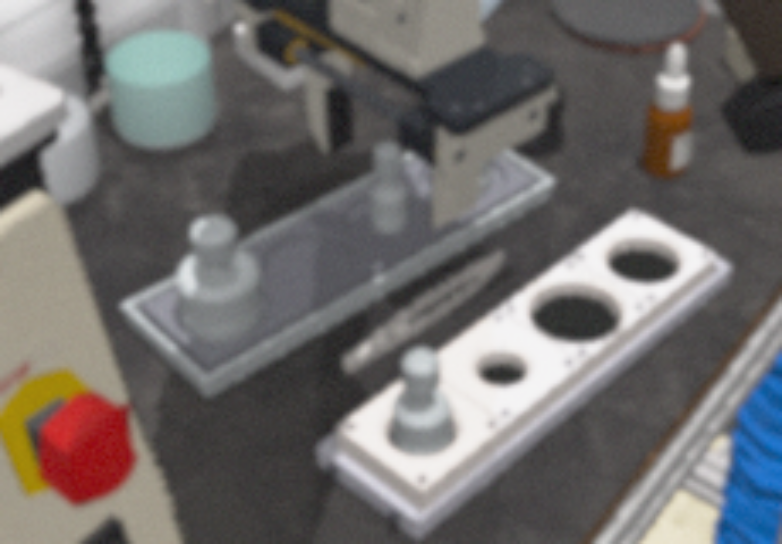

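The S knob (crop (387,160)) is between the open fingers. Closing.

move_arm(steps="0.002 0 0 0 255;0.002 0 0 0 255;0.002 0 0 0 255;0.002 0 0 0 255;0.002 0 0 0 255;0.002 0 0 0 255;0.002 0 0 0 255;0.002 0 0 0 255;0.002 0 0 0 255;0.002 0 0 0 255")

```text
clock: 11.68
position: [0.6006, -0.342, 0.0427]
ee_rot: [0.111, 1.568, -0.111]
force: [-0.5, -0.6, -0.4]
width: 0.323
```

move_arm(steps="0 0 0 0 255;0 0 0 0 255;0 0 0 0 255;0 0 0 0 255;-0.02 0 0 0 255;-0.05 0 0 0 255;-0.08 0 0 0 255;-0.08 0 0 0 255;-0.08 0 0 0 255")

```text
clock: 12.43
position: [0.6015, -0.3428, 0.1247]
ee_rot: [0.11, 1.565, -0.112]
force: [-1.1, 0.2, -2.4]
width: 0.16
```

```bash
python3 go.py .4671 -.2783 .12 -8.1;  python3 - <<'E'
from h import *
for n in("side",):
    c=snap(n,n+"8");a=c.d["img"][160:320,140:370];cv2.imwrite(f"pics/{n}8.png",cv2.resize(a,None,fx=3.4,fy=3.4))
E
python3 held.py side8 .011 .028
```

```text
t 12.43 pos [ 0.6015 -0.3428  0.1247] jaw -8.09 F [-1.1  0.2 -2.4] w 0.16 tilt x [ 0.003 -0.002 -1.   ]
q [ 0.04  0.7   0.68  1.55 -0.48  1.06  0.7 ]
shift [ 0.0042  0.045  -0.1422] turn 0.0
101 axis [ 0.6029 -0.3425] minus tcp [ 0.0021 -0.0006] rms 0.0011 zrange [0.0942 0.0954 0.1167] tcpz 0.123
0.095 39 [ 0.5978 -0.3358  0.0995]
0.103 33 [ 0.597  -0.3354  0.1077]
0.111 27 [ 0.5968 -0.3354  0.1144]
```

View pics/side8.png

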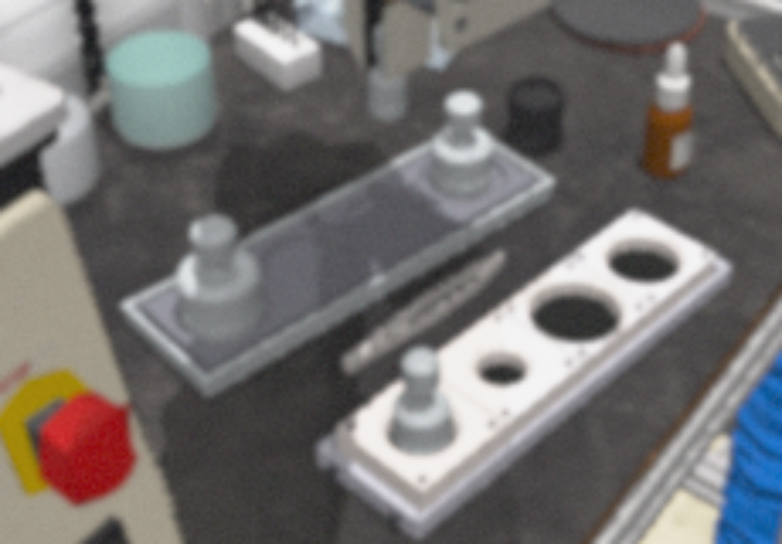

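move_arm(steps="0 0.01 -0.03 0 255;0 0.02 -0.06 0 255;0 0.03 -0.1 0 255;0 0.04 -0.13 0 255;0 0.045 -0.141 0 255;0 0.045 -0.141 0 255;0.02 0.045 -0.141 0 255;0.045 0.045 -0.141 0 255;0.055 0.045 -0.141 0 255;0.055 0.045 -0.141 0 255")

```text
clock: 13.32
position: [0.4663, -0.2767, 0.0651]
ee_rot: [0.112, 1.573, -0.11]
force: [-0.6, -0.3, -1.0]
width: 0.159
```

move_arm(steps="0 0 0 0 255;0 0 0 0 255")

```text
clock: 13.48
position: [0.4678, -0.2783, 0.0683]
ee_rot: [0.111, 1.568, -0.112]
force: [0.3, 0.6, -1.4]
width: 0.159
```

```bash
python3 go.py .4671 -.2777 .068 -8.1;  python3 - <<'E'
from h import *
for n in("side",):
    c=snap(n,n+"9");a=c.d["img"][160:320,140:370];cv2.imwrite(f"pics/{n}9.png",cv2.resize(a,None,fx=3.4,fy=3.4))
E
python3 held.py side9 .011 .028
```

```text
t 13.48 pos [ 0.4678 -0.2783  0.0683] jaw -8.1 F [ 0.3  0.6 -1.4] w 0.159 tilt x [ 0.    -0.001 -1.   ]
q [-0.02  0.56  0.66  1.98 -0.49  0.76  0.78]
shift [ 0.0003  0.0005 -0.0008] turn -0.0
113 axis [ 0.4689 -0.2781] minus tcp [0.0009 0.0002] rms 0.0009 zrange [0.04   0.0405 0.0623] tcpz 0.0685
0.041 44 [ 0.4653 -0.2708  0.0444]
0.049 35 [ 0.4637 -0.2706  0.053 ]
0.057 30 [ 0.463  -0.2711  0.0594]
```

View pics/side9.png

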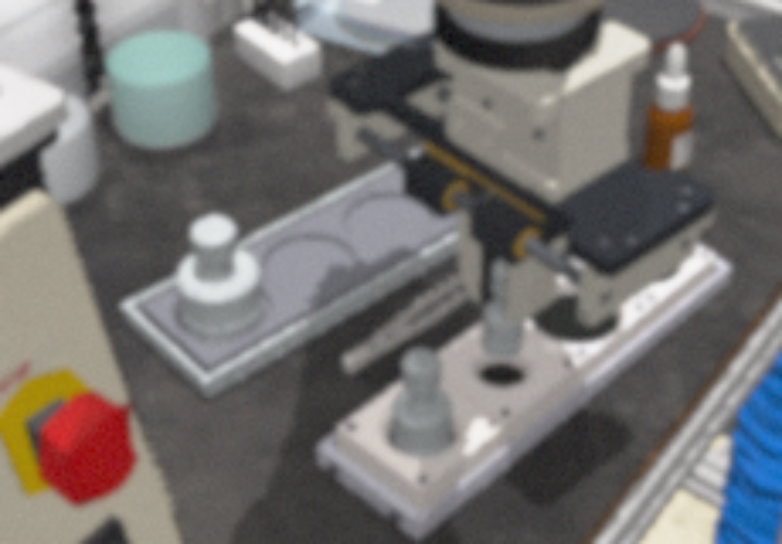

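S is centred above its well (weight at crop x 503, hole at x 502). Descending.

move_arm(steps="0 0 -0.001 0 255;0.006 0 -0.001 0 255;0.012 0 -0.001 0 255;0.017 0 -0.001 0 255;0.02 0 -0.001 0 255;0.02 0 -0.001 0 255;0.02 0 -0.001 0 255")

```text
clock: 14.12
position: [0.4661, -0.2774, 0.0474]
ee_rot: [0.111, 1.569, -0.111]
force: [-0.1, 1.0, -1.4]
width: 0.163
```

move_arm(steps="0.001 0 0 0 255;0.002 0 0 0 255;0.002 0 0 0 255;0.002 0 0 0 255")

```text
clock: 14.45
position: [0.4664, -0.2774, 0.0458]
ee_rot: [0.111, 1.568, -0.111]
force: [0.4, -0.5, -0.9]
width: 0.162
```

move_arm(steps="0.001 0 0 0 255;0.0015 0 0 0 255;0.0015 0 0 0 255")

```text
clock: 14.7
position: [0.4666, -0.2776, 0.0444]
ee_rot: [0.111, 1.567, -0.111]
force: [0.4, -0.2, 2.4]
width: 0.162
```

move_arm(steps="0.0005 0 0 0 255;0.0005 0 0 0 200;0.0005 0 0 0 180;0.0005 0 0 0 150;0.0005 0 0 0 120;0.0005 0 0 0 100;-0.03 0 0 0 100;-0.06 0 0 0 60;-0.09 0 0 0 0;-0.09 0 0 0 0")

```text
clock: 15.53
position: [0.4684, -0.2795, 0.139]
ee_rot: [0.109, 1.561, -0.113]
force: [1.2, -0.8, 0.2]
width: 0.744
```

```bash
python3 go.py .5933 -.4026 .13 -8.1;  python3 - <<'E'
from h import *
for n in("side",):
    c=snap(n,n+"10");a=c.d["img"][160:320,140:370];cv2.imwrite(f"pics/{n}10.png",cv2.resize(a,None,fx=3.4,fy=3.4))
E
```

```text
t 15.53 pos [ 0.4684 -0.2795  0.139 ] jaw -8.13 F [ 1.2 -0.8  0.2] w 0.744 tilt x [ 0.006 -0.003 -1.   ]
q [-0.09  0.47  0.74  1.92 -0.4   0.89  0.71]
shift [ 0.0101 -0.1042  0.141 ] turn -0.001
```

View pics/side10.png

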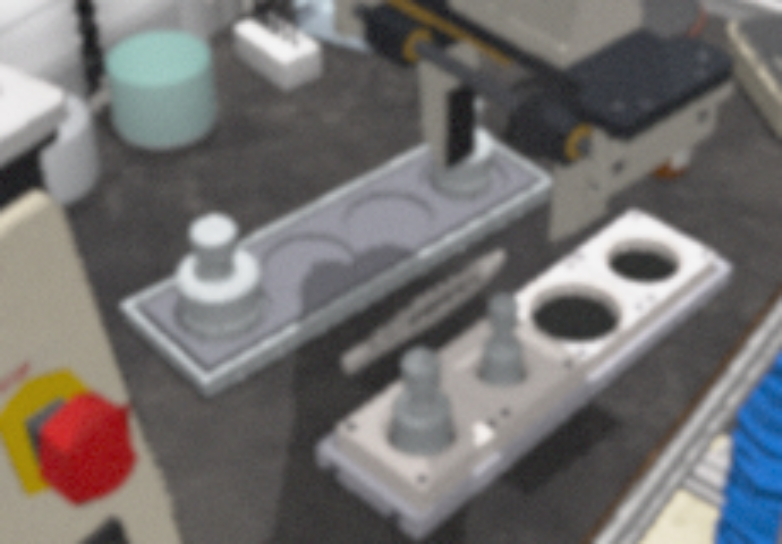

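S stands upright in its nest (crop (503,345)). Next is L, at the right-hand end of the rack.

move_arm(steps="0 -0.106 0.143 0 0;0 -0.106 0.143 0 0;0 -0.106 0.143 0 0;0 -0.106 0.143 0 0;0 -0.106 0.143 0 0;0 -0.106 0.143 0 0;0.02 -0.106 0.143 0 0;0.04 -0.106 0.143 0 0;0.05 -0.106 0.143 0 0;0.05 -0.106 0.143 0 0")

```text
clock: 16.42
position: [0.591, -0.4002, 0.0809]
ee_rot: [0.114, 1.573, -0.108]
force: [-0.5, 0.4, -0.1]
width: 0.995
```

move_arm(steps="0 0 0 0 0;0.025 0 0 0 0;0.034 0 0 0 0;0.034 0 0 0 0;0.034 0 0 0 0;0.034 0 0 0 0")

```text
clock: 16.92
position: [0.5934, -0.4029, 0.0515]
ee_rot: [0.11, 1.567, -0.111]
force: [0.2, -0.2, 0.5]
width: 0.997
```

```bash
python3 go.py .5928 -.4024 .047 -8.1;  python3 - <<'E'
from h import *
for n in("side",):
    c=snap(n,n+"11");a=c.d["img"][160:320,140:370];cv2.imwrite(f"pics/{n}11.png",cv2.resize(a,None,fx=3.4,fy=3.4))
E
```

```text
t 16.92 pos [ 0.5934 -0.4029  0.0515] jaw -8.09 F [ 0.2 -0.2  0.5] w 0.997 tilt x [ 0.001 -0.001 -1.   ]
q [ 0.16  0.82  0.63  1.53 -0.55  0.98  0.81]
shift [ 0.0045  0.0005 -0.0007] turn 0.0
```

View pics/side11.png

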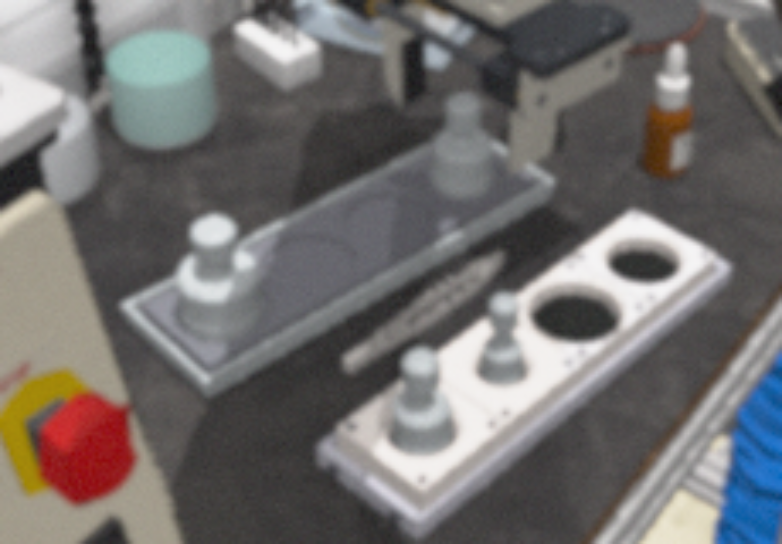

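The L knob (crop (462,110)) is between the fingers. Closing with a firmer grip.

move_arm(steps="0.004 0 0 0 255;0.004 0 0 0 255;0.004 0 0 0 255;0.004 0 0 0 255;0.004 0 0 0 255;0.004 0 0 0 255;0.004 0 0 0 255;0.004 0 0 0 255;0.004 0 0 0 255;0.004 0 0 0 255", squeeze=50)

```text
clock: 17.8
position: [0.593, -0.4025, 0.0462]
ee_rot: [0.111, 1.568, -0.111]
force: [0.1, -0.3, -0.1]
width: 0.323
```

move_arm(steps="0 0 0 0 255;0 0 0 0 255;0 0 0 0 255;0 0 0 0 255;-0.02 0 0 0 255;-0.05 0 0 0 255;-0.08 0 0 0 255;-0.08 0 0 0 255;-0.08 0 0 0 255")

```text
clock: 18.55
position: [0.5934, -0.4032, 0.1278]
ee_rot: [0.11, 1.566, -0.112]
force: [0.6, 0.7, -4.7]
width: 0.227
```

```bash
python3 go.py .4577 -.3999 .12 -8.1;  python3 - <<'E'
from h import *
for n in("side",):
    c=snap(n,n+"12");a=c.d["img"][130:290,140:370];cv2.imwrite(f"pics/{n}12.png",cv2.resize(a,None,fx=3.4,fy=3.4))
E
python3 held.py side12 .019 .032
```

```text
t 18.55 pos [ 0.5934 -0.4032  0.1278] jaw -8.09 F [ 0.6  0.7 -4.7] w 0.227 tilt x [ 0.002 -0.001 -1.   ]
q [ 0.14  0.74  0.68  1.47 -0.5   1.1   0.77]
shift [ 0.0075 -0.0158 -0.1349] turn 0.0
200 axis [ 0.5945 -0.4031] minus tcp [ 0.0017 -0.0009] rms 0.0011 zrange [0.0935 0.0952 0.1193] tcpz 0.126
0.094 56 [ 0.5848 -0.3916  0.0983]
0.102 65 [ 0.586  -0.3913  0.1058]
0.11 62 [ 0.5857 -0.3906  0.1143]
0.118 16 [ 0.5823 -0.3933  0.1189]
```

View pics/side12.png

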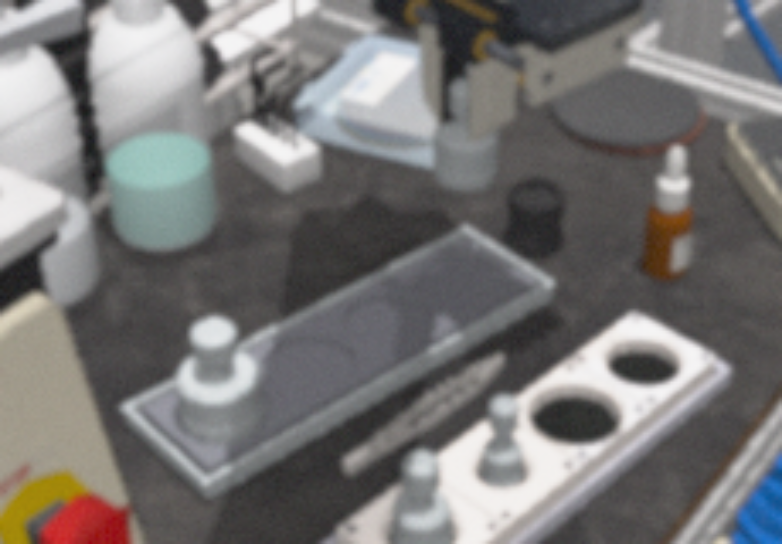

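move_arm(steps="0 -0.004 -0.03 0 255;0 -0.008 -0.06 0 255;0 -0.012 -0.09 0 255;0 -0.016 -0.12 0 255;0 -0.016 -0.134 0 255;0 -0.016 -0.134 0 255;0.02 -0.016 -0.134 0 255;0.04 -0.016 -0.134 0 255;0.054 -0.016 -0.134 0 255;0.054 -0.016 -0.134 0 255")

```text
clock: 19.43
position: [0.4568, -0.3969, 0.0681]
ee_rot: [0.113, 1.573, -0.107]
force: [-0.2, 0.3, -2.8]
width: 0.225
```

move_arm(steps="0 0 0 0 255;0 0 0 0 255")

```text
clock: 19.6
position: [0.4584, -0.3996, 0.0723]
ee_rot: [0.111, 1.568, -0.111]
force: [-0.7, -0.4, -2.7]
width: 0.228
```

```bash
python3 go.py .4575 -.3995 .07 -8.1;  python3 - <<'E'
from h import *
for n in("side",):
    c=snap(n,n+"13");a=c.d["img"][160:320,140:370];cv2.imwrite(f"pics/{n}13.png",cv2.resize(a,None,fx=3.4,fy=3.4))
E
python3 held.py side13 .019 .032
```

```text
t 19.6 pos [ 0.4584 -0.3996  0.0723] jaw -8.07 F [-0.7 -0.4 -2.7] w 0.228 tilt x [-0. -0. -1.]
q [ 0.2   0.64  0.65  1.82 -0.51  0.85  0.95]
shift [ 0.0023 -0.     -0.0009] turn 0.001
221 axis [ 0.4592 -0.3996] minus tcp [0.0007 0.0003] rms 0.001 zrange [0.038  0.0394 0.0666] tcpz 0.0728
0.041 65 [ 0.4525 -0.3861  0.0451]
0.049 61 [ 0.4519 -0.3867  0.0528]
0.057 62 [ 0.4521 -0.3857  0.0607]
0.065 24 [ 0.4492 -0.3891  0.0661]
```

View pics/side13.png

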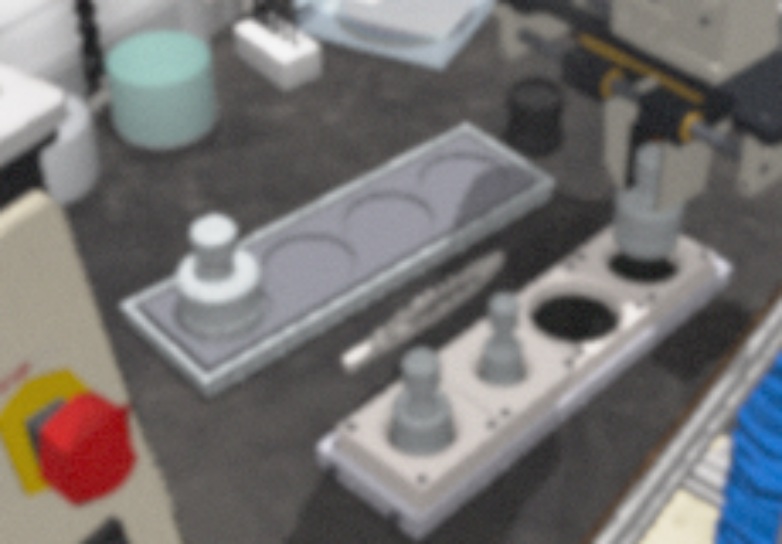

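move_arm(steps="0 0.001 -0.0005 0 255;0.006 0.001 -0.0005 0 255;0.012 0.001 -0.0005 0 255;0.018 0.001 -0.0005 0 255;0.021 0.001 -0.0005 0 255;0.021 0.001 -0.0005 0 255;0.021 0.001 -0.0005 0 255")

```text
clock: 20.23
position: [0.4575, -0.3984, 0.0509]
ee_rot: [0.111, 1.569, -0.111]
force: [1.0, -0.2, -3.3]
width: 0.223
```

move_arm(steps="0.001 0 0 0 255;0.0015 0 0 0 255;0.0015 0 0 0 255;0.0015 0 0 0 255")

```text
clock: 20.57
position: [0.4578, -0.3985, 0.0498]
ee_rot: [0.111, 1.568, -0.111]
force: [0.0, -0.4, -2.8]
width: 0.23
```

move_arm(steps="0.001 0 0 0 255;0.002 0 0 0 255;0.002 0 0 0 255;0.002 0 0 0 255")

```text
clock: 20.9
position: [0.458, -0.3987, 0.0481]
ee_rot: [0.111, 1.567, -0.111]
force: [0.5, 0.4, 3.1]
width: 0.227
```

move_arm(steps="0.0005 0 0 0 255;0.0005 0 0 0 200;0.0005 0 0 0 180;0.0005 0 0 0 150;0.0005 0 0 0 120;0.0005 0 0 0 100;-0.03 0 0 0 100;-0.06 0 0 0 60;-0.09 0 0 0 0;-0.09 0 0 0 0")

```text
clock: 21.73
position: [0.4594, -0.4011, 0.143]
ee_rot: [0.108, 1.562, -0.115]
force: [0.8, -1.4, 0.0]
width: 0.75
```

```bash
python3 go.py .62 -.2215 .138 -8.1;  python3 - <<'E'
from h import *
for n in("side",):
    c=snap(n,n+"14");a=c.d["img"][160:320,140:370];cv2.imwrite(f"pics/{n}14.png",cv2.resize(a,None,fx=3.4,fy=3.4))
E
```

```text
t 21.73 pos [ 0.4594 -0.4011  0.143 ] jaw -8.12 F [ 0.8 -1.4  0. ] w 0.75 tilt x [ 0.006 -0.005 -1.   ]
q [ 0.15  0.56  0.72  1.76 -0.44  0.98  0.9 ]
shift [0.0051 0.2005 0.1336] turn -0.0
```

View pics/side14.png

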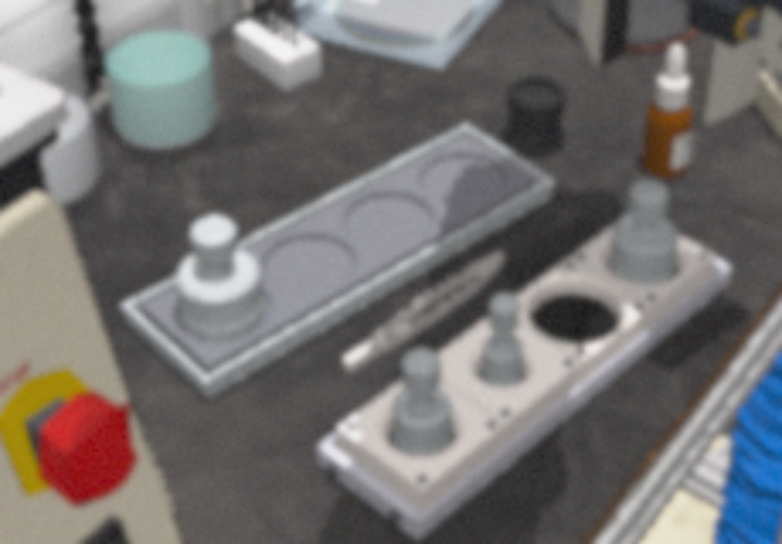

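Run:
```python
from h import *
a=load("top4").d["img"];b=load("side2").d["img"]
cv2.imwrite("pics/cmp.png",cv2.resize(np.hstack([load("top2").d["img"][:,:400],a[:,:400]]),None,fx=.99,fy=.99))
c=load("top2");P=c.depth_pts();x,y,z=P[...,0],P[...,1],P[...,2]
for y0 in np.arange(-.3,.06,.03):
    m=(abs(y-y0)<.015)&(x>.55)&(x<.8)&(z>.15)
    print(round(y0,2),m.sum(),np.round(np.percentile(z[m],[5,50,95]),3) if m.sum() else "")
```

```text
-0.3 4241 [0.218 0.514 0.558]
-0.27 3820 [0.263 0.543 0.57 ]
-0.24 2827 [0.273 0.565 0.59 ]
-0.21 1066 [0.564 0.585 0.603]
-0.18 74 [0.593 0.603 0.607]
-0.15 0 
-0.12 0 
-0.09 0 
-0.06 80 [0.357 0.363 0.367]
-0.03 1011 [0.158 0.258 0.361]
-0.0 794 [0.31  0.347 0.373]
0.03 477 [0.309 0.351 0.357]
```

View pics/cmp.png

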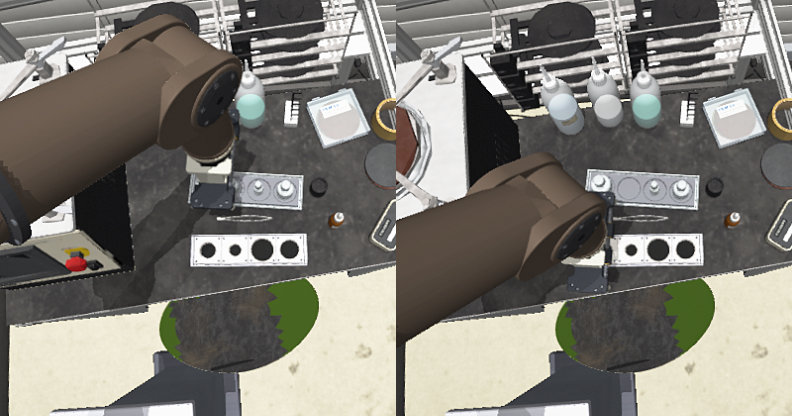

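L stands in its nest (crop (647,235)). Next is XL. It stands nearest the machine, so I'll stop high above it and check the forearm clearance.

move_arm(steps="0 0.198 0.135 0 0;0 0.198 0.135 0 0;0 0.198 0.135 0 0;0 0.198 0.135 0 0;0 0.198 0.135 0 0;0 0.198 0.135 0 0;0 0.198 0.135 0 0;0 0.198 0.135 0 0;0 0.198 0.135 0 0")

```text
clock: 22.53
position: [0.6183, -0.2218, 0.1368]
ee_rot: [0.111, 1.57, -0.111]
force: [-0.1, -0.5, -0.6]
width: 0.996
```

```bash
python3 go.py .6195 -.2214 .05 -8.1;  python3 - <<'E'
from h import *
for n in("side","top"):
    c=snap(n,n+"15")
    P=c.depth_pts();x,y,z=P[...,0],P[...,1],P[...,2]
    for y0 in np.arange(-.24,.2,.04):
      m=(abs(y-y0)<.02)&(x>.4)&(x<.8)&(z>.38)
      if m.sum()>5: print(n,round(y0,2),m.sum(),np.round(np.percentile(z[m],[0,5,50,95]),3),np.round(np.percentile(x[m],[2,98]),2))
cv2.imwrite("pics/s15.png",load("side15").d["img"]);cv2.imwrite("pics/t15.png",load("top15").d["img"])
E
```

```text
t 22.53 pos [ 0.6183 -0.2218  0.1368] jaw -8.1 F [-0.1 -0.5 -0.6] w 0.996 tilt x [-0.002 -0.    -1.   ]
q [-0.18  0.65  0.71  1.63 -0.47  1.04  0.53]
shift [0.0868 0.0007 0.0013] turn 0.0
side -0.24 712 [0.38  0.384 0.423 0.46 ] [0.57 0.59]
side -0.2 3405 [0.38  0.385 0.425 0.463] [0.58 0.63]
side -0.16 136 [0.383 0.454 0.461 0.466] [0.61 0.63]
top -0.24 6178 [0.38  0.408 0.546 0.575] [0.54 0.66]
top -0.2 8811 [0.38  0.531 0.579 0.605] [0.5  0.66]
top -0.16 7772 [0.545 0.575 0.613 0.63 ] [0.45 0.62]
top -0.12 42 [0.585 0.586 0.595 0.604] [0.44 0.56]
```

View pics/s15.png

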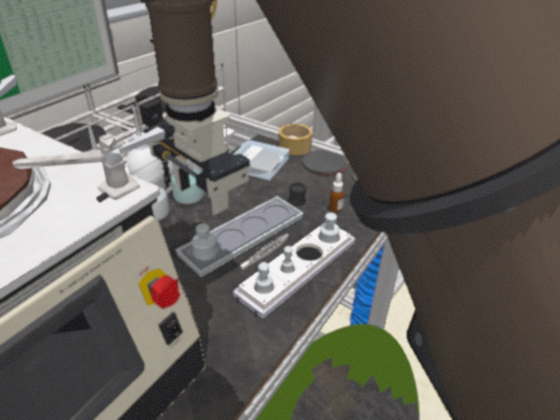

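View pics/t15.png

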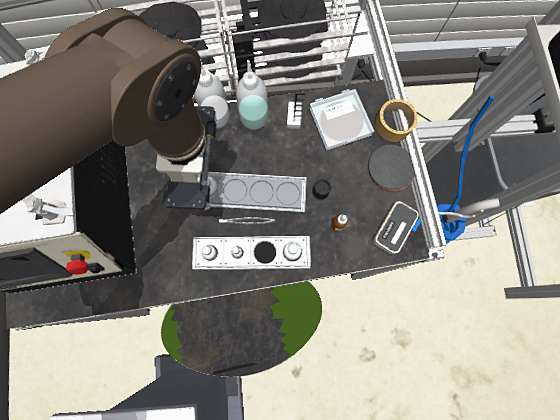

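The links run roughly vertically up to about z 0.47, and the forearm stays well above the 0.37 m machine top after the 0.087 m drop. Descending in stages.

move_arm(steps="0.02 0 0 0 0;0.04 0 0 0 0;0.05 0 0 0 0;0.05 0 0 0 0;0.05 0 0 0 0")

```text
clock: 23.05
position: [0.6185, -0.2223, 0.0877]
ee_rot: [0.112, 1.569, -0.112]
force: [0.3, -0.0, 0.5]
width: 1.003
```

```bash
python3 go.py .6195 -.2214 .0495 -8.1;  python3 - <<'E'
from h import *
for n in("side","top"):
    c=snap(n,n+"16")
    P=c.depth_pts();x,y,z=P[...,0],P[...,1],P[...,2]
    m=(z>.38)&(x>.3)
    for y0 in np.arange(-.24,.2,.04):
      m=(abs(y-y0)<.02)&(x>.4)&(x<.9)&(z>.38)
      if m.sum()>5: print(n,round(y0,2),m.sum(),np.round(np.percentile(z[m],[0,5,50,95]),3))
cv2.imwrite("pics/s16.png",load("side16").d["img"])
E
```

```text
t 23.05 pos [ 0.6185 -0.2223  0.0877] jaw -8.17 F [ 0.3 -0.   0.5] w 1.003 tilt x [-0.001 -0.    -1.   ]
q [-0.15  0.7   0.67  1.67 -0.51  0.95  0.56]
shift [0.0382 0.001  0.0009] turn -0.001
side -0.24 568 [0.38  0.384 0.414 0.445]
side -0.2 2728 [0.38  0.384 0.415 0.467]
side -0.16 1571 [0.404 0.417 0.459 0.479]
side -0.12 117 [0.457 0.46  0.471 0.48 ]
top -0.24 4400 [0.38  0.431 0.501 0.53 ]
top -0.2 6852 [0.445 0.494 0.538 0.568]
top -0.16 8539 [0.508 0.533 0.585 0.609]
top -0.12 737 [0.553 0.568 0.591 0.607]
```

View pics/s16.png

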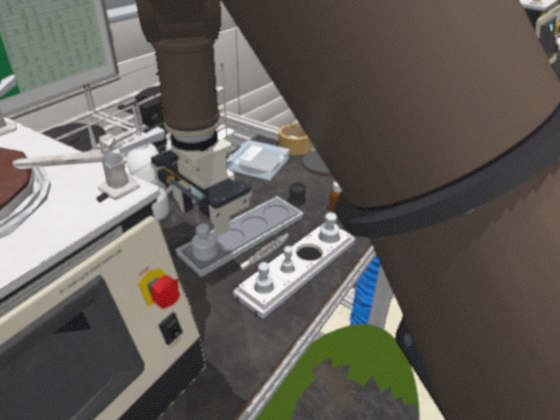

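The lowest arm surface near the machine is at z 0.46 (y -0.12), so the remaining 4 cm is safe.

move_arm(steps="0.015 0.001 0.001 0 0;0.03 0.001 0.001 0 0;0.037 0.001 0.001 0 0;0.037 0.001 0.001 0 0;0.037 0.001 0.001 0 0")

```text
clock: 23.57
position: [0.6203, -0.2206, 0.0506]
ee_rot: [0.111, 1.568, -0.111]
force: [-0.0, -0.0, -0.5]
width: 1.004
```

```bash
python3 go.py .6195 -.2214 .0495 -8.1;  python3 - <<'E'
from h import *
for n in("side",):
    c=snap(n,n+"17");a=c.d["img"][160:320,140:370];cv2.imwrite(f"pics/{n}17.png",cv2.resize(a,None,fx=3.4,fy=3.4))
E
```

```text
t 23.57 pos [ 0.6203 -0.2206  0.0506] jaw -8.09 F [-0.  -0.  -0.5] w 1.004 tilt x [-0.001  0.    -1.   ]
q [-0.14  0.74  0.64  1.69 -0.54  0.89  0.59]
shift [ 0.0011 -0.0009 -0.0006] turn 0.0
```

View pics/side17.png

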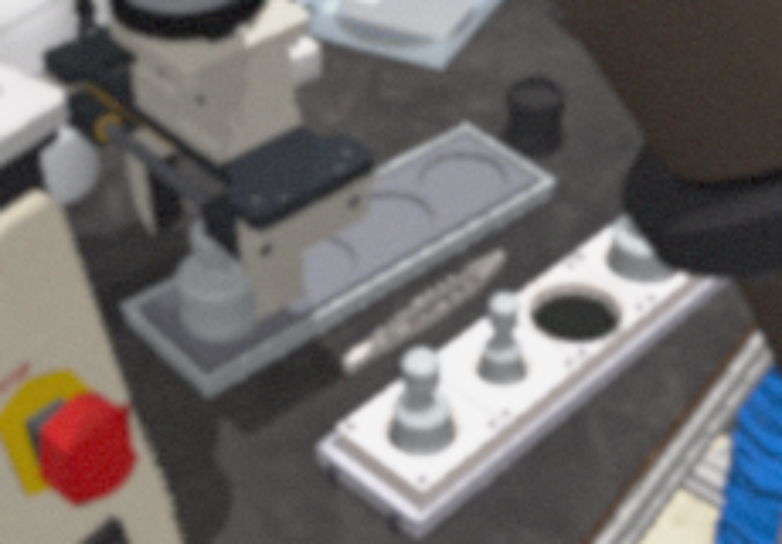

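The XL knob (crop (205,240)) is between the fingers. Closing at 60 N.

move_arm(steps="0.001 -0.001 0 0 255;0.001 -0.001 0 0 255;0.001 -0.001 0 0 255;0.001 -0.001 0 0 255;0.001 -0.001 0 0 255;0.001 -0.001 0 0 255;0.001 -0.001 0 0 255;0.001 -0.001 0 0 255;0.001 -0.001 0 0 255;0.001 -0.001 0 0 255", squeeze=60)

```text
clock: 24.45
position: [0.6203, -0.2215, 0.0497]
ee_rot: [0.111, 1.568, -0.111]
force: [0.6, -0.2, 0.1]
width: 0.326
```

move_arm(steps="0 0 0 0 255;0 0 0 0 255;0 0 0 0 255;0 0 0 0 255;-0.02 0 0 0 255;-0.05 0 0 0 255;-0.08 0 0 0 255;-0.08 0 0 0 255;-0.08 0 0 0 255")

```text
clock: 25.2
position: [0.6204, -0.2218, 0.1307]
ee_rot: [0.111, 1.566, -0.111]
force: [-1.6, -0.1, -4.8]
width: 0.254
```

```bash
python3 go.py .4624 -.3391 .12 -8.1;  python3 - <<'E'
from h import *
for n in("side",):
    c=snap(n,n+"18");a=c.d["img"][130:290,140:370];cv2.imwrite(f"pics/{n}18.png",cv2.resize(a,None,fx=3.4,fy=3.4))
E
python3 held.py side18 .023 .034
```

```text
t 25.2 pos [ 0.6204 -0.2218  0.1307] jaw -8.09 F [-1.6 -0.1 -4.8] w 0.254 tilt x [ 0.002 -0.    -1.   ]
q [-0.17  0.65  0.7   1.63 -0.48  1.03  0.54]
shift [ 0.0105 -0.1384 -0.14  ] turn 0.0
345 axis [ 0.6211 -0.2208] minus tcp [0.0015 0.0002] rms 0.0009 zrange [0.0926 0.0941 0.1225] tcpz 0.1291
0.095 95 [ 0.6076 -0.2087  0.0995]
0.103 82 [ 0.6082 -0.2082  0.1071]
0.111 94 [ 0.6066 -0.209   0.1151]
0.119 56 [ 0.6069 -0.2105  0.1211]
```

View pics/side18.png

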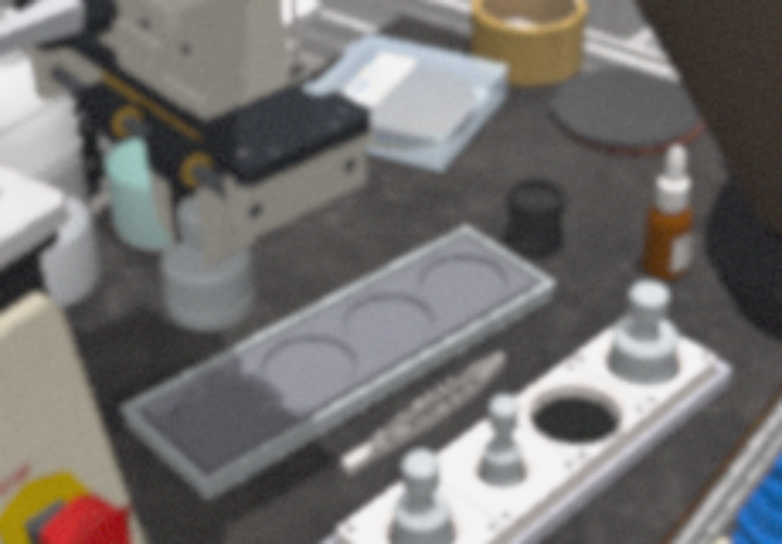

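move_arm(steps="0 -0.02 -0.02 0 255;0 -0.045 -0.045 0 255;0 -0.07 -0.07 0 255;0 -0.095 -0.095 0 255;0 -0.12 -0.12 0 255;0 -0.138 -0.14 0 255;0 -0.138 -0.14 0 255;0.02 -0.138 -0.14 0 255;0.04 -0.138 -0.14 0 255;0.053 -0.138 -0.14 0 255")

```text
clock: 26.08
position: [0.4608, -0.3368, 0.0737]
ee_rot: [0.113, 1.572, -0.109]
force: [-0.2, -0.1, -5.4]
width: 0.258
```

move_arm(steps="0 0 0 0 255;0 0 0 0 255;0 0 0 0 255")

```text
clock: 26.33
position: [0.4623, -0.3386, 0.0769]
ee_rot: [0.111, 1.568, -0.111]
force: [-0.1, -0.7, -3.7]
width: 0.259
```

```bash
python3 go.py .4623 -.3385 .0755 -8.1;  python3 - <<'E'
from h import *
for n in("side",):
    c=snap(n,n+"19");a=c.d["img"][160:320,140:370];cv2.imwrite(f"pics/{n}19.png",cv2.resize(a,None,fx=3.4,fy=3.4))
E
python3 held.py side19 .023 .034
```

```text
t 26.33 pos [ 0.4623 -0.3386  0.0769] jaw -8.08 F [-0.1 -0.7 -3.7] w 0.259 tilt x [-0. -0. -1.]
q [ 0.08  0.59  0.67  1.9  -0.49  0.82  0.87]
shift [ 0.0014  0.0001 -0.    ] turn 0.0
326 axis [ 0.4628 -0.3379] minus tcp [0.0002 0.0009] rms 0.0009 zrange [0.0389 0.0415 0.0711] tcpz 0.0773
0.043 83 [ 0.4528 -0.3229  0.0474]
0.051 79 [ 0.4538 -0.322   0.0555]
0.059 80 [ 0.4524 -0.3223  0.0634]
0.067 54 [ 0.4539 -0.3244  0.0696]
```

View pics/side19.png

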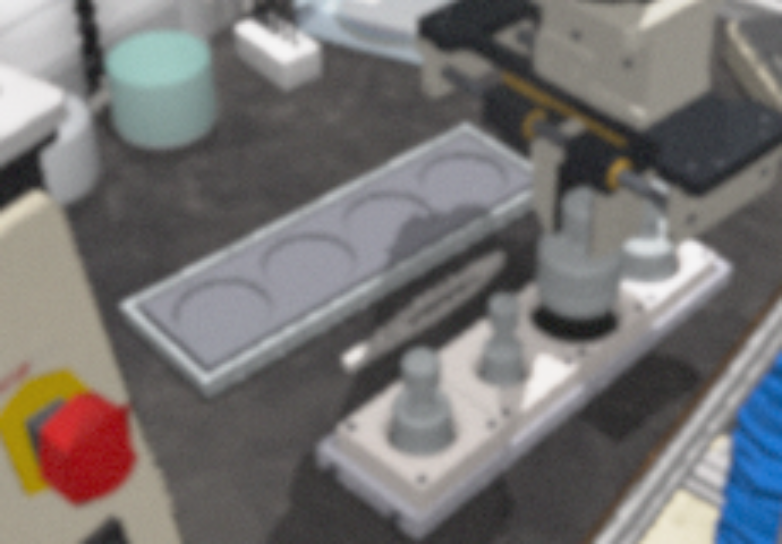

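XL is centred over its well (x 578 against 575). Descending.

move_arm(steps="0.006 0 0 0 255;0.012 0 0 0 255;0.018 0 0 0 255;0.023 0 0 0 255;0.023 0 0 0 255;0.023 0 0 0 255")

```text
clock: 26.88
position: [0.4619, -0.3383, 0.0533]
ee_rot: [0.111, 1.569, -0.111]
force: [-0.1, -0.2, -4.9]
width: 0.257
```

move_arm(steps="0.001 0 0 0 255;0.0015 0 0 0 255;0.0015 0 0 0 255;0.0015 0 0 0 255")

```text
clock: 27.22
position: [0.4623, -0.3385, 0.0524]
ee_rot: [0.111, 1.568, -0.111]
force: [-0.2, 0.6, -4.3]
width: 0.258
```

move_arm(steps="0.001 0 0 0 255;0.0015 0 0 0 255;0.0015 0 0 0 255;0.0015 0 0 0 255")

```text
clock: 27.55
position: [0.4628, -0.3388, 0.0516]
ee_rot: [0.111, 1.566, -0.111]
force: [-1.1, 2.2, 5.9]
width: 0.258
```

move_arm(steps="0 0 0 0 220;0 0 0 0 190;0 0 0 0 170;0 0 0 0 150;0 0 0 0 120;0 0 0 0 100;-0.03 0 0 0 100;-0.06 0 0 0 60;-0.09 0 0 0 0;-0.09 0 0 0 0")

```text
clock: 28.38
position: [0.4642, -0.3409, 0.1458]
ee_rot: [0.108, 1.561, -0.114]
force: [0.3, -0.6, -0.4]
width: 0.776
```

move_arm(steps="-0.04 0 0.02 0 0;-0.08 0 0.06 0 0;-0.12 0 0.1 0 0;-0.16 0 0.14 0 0;-0.2 0 0.15 0 0;-0.2 0 0.15 0 0;-0.2 0 0.15 0 0;-0.2 0 0.15 0 0")

```text
clock: 29.05
position: [0.6126, -0.3603, 0.3422]
ee_rot: [0.108, 1.565, -0.111]
force: [0.7, 0.1, -0.6]
width: 0.999
```

```bash
python3 go.py;  python3 - <<'E'
from h import *
s=snap("side","side20");t=snap("top","top20")
cv2.imwrite("pics/side20.png",cv2.resize(s.d["img"][160:320,140:370],None,fx=3.4,fy=3.4))
cv2.imwrite("pics/top20.png",cv2.resize(t.d["img"][140:300,160:390],None,fx=3.4,fy=3.4))
for n,c in(("side",s),("top",t)):
    P=c.depth_pts();x,y,z=P[...,0],P[...,1],P[...,2]
    m=((x>.42)&(x<.51)&(y>-.43)&(y<-.18)&(z>.055)&(z<.1)).astype(np.uint8)
    k,l,st,ce=cv2.connectedComponentsWithStats(m)
    for i in range(1,k):
        if st[i,4]>10:print(n,np.round(np.median(P[l==i],0),4),"top z",np.percentile(z[l==i],85).round(4),st[i,4])
E
```

```text
t 29.05 pos [ 0.6126 -0.3603  0.3422] jaw -8.0 F [ 0.7  0.1 -0.6] w 0.999 tilt x [ 0.003 -0.003 -1.   ]
q [ 0.05  0.6   0.77  1.18 -0.41  1.51  0.62]
side [ 0.4559 -0.3926  0.0731] top z 0.0757 125
side [ 0.4592 -0.3314  0.0757] top z 0.0782 166
side [ 0.4652 -0.2726  0.0681] top z 0.0719 88
side [ 0.469  -0.212   0.0713] top z 0.0741 129
top [ 0.4632 -0.3387  0.0772] top z 0.0789 117
top [ 0.4591 -0.399   0.0756] top z 0.0775 88
top [ 0.4721 -0.2195  0.0728] top z 0.0749 65
top [ 0.4682 -0.2788  0.0704] top z 0.0724 50
```

View pics/side20.png

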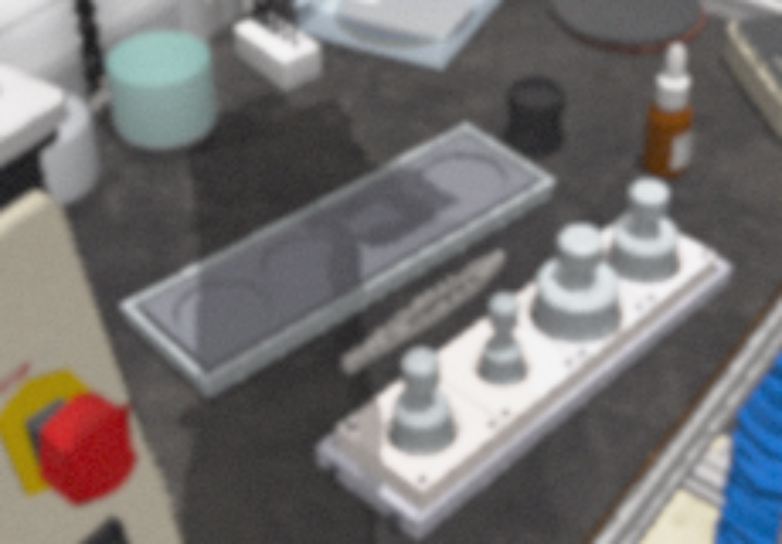

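View pics/top20.png

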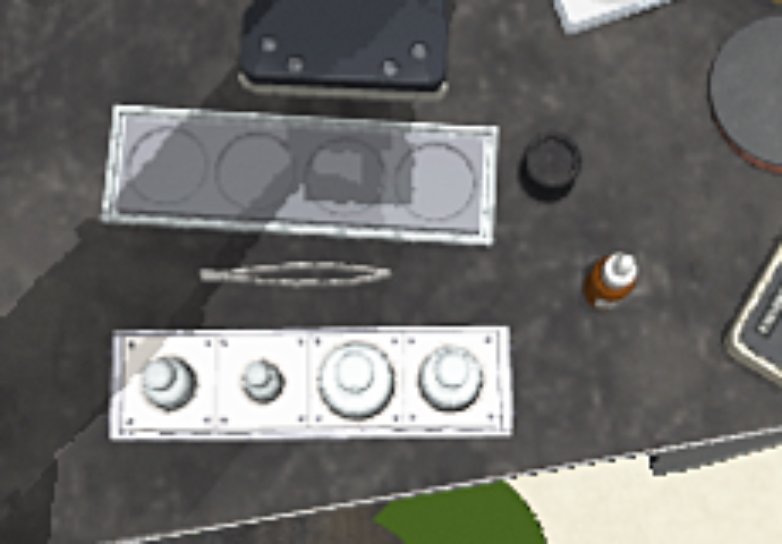

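Tops minus heights give undersides at z 0.0141 to 0.0146, against a well floor of about 0.0143. All four are seated and upright, the loupe (crop (550,165)) and dropper (crop (612,278)) look unmoved, and the arm is clear. Handing in.

Run:
```python
from h import *
from scipy.stats import trim_mean
for n in("top0","top20"):
    P=load(n).depth_pts();x,y,z=P[...,0],P[...,1],P[...,2]
    for nm,m in(("loupe",(abs(x-.60)<.03)&(abs(y+.478)<.03)&(z>.03)&(z<.05)),("dropper",(abs(x-.51)<.03)&(abs(y+.507)<.03)&(z>.05)&(z<.1))): print(n,nm,np.round(P[m].mean(0),4))
from cell import arm
print(arm.sign_off())
```

```text
top0 loupe [ 0.597  -0.4818  0.0363]
top0 dropper [ 0.5121 -0.5088  0.0729]
top20 loupe [ 0.5969 -0.4817  0.0367]
top20 dropper [ 0.5119 -0.5089  0.0725]
the job is handed in; nothing more can be done
None
```

I moved all four weights by their knobs from the drip rack into their own nests, in the order M, S, L, XL. I handed the job in at about 29 s on the robot clock, with the gripper open and clear above the rack.

- **Seating:** in the final pictures all four stand upright. Their undersides work out at z 0.0141–0.0146 m, against a well floor of about 0.0143 m. The wrist force also showed each weight touching the floor before I released it.
- **Bystanders:** the loupe and dropper bottle show the same position before and after, to within 0.5 mm.
- **Disagreements:** the two cameras differed by 2–3 mm on the knob positions at first. I averaged them and corrected with the measured grip positions, and no check failed after that.

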